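Hang a rinsed bottle on the drying rack over its drip tray

ROBOT

A 6-joint arm with a two-finger parallel gripper is mounted at the origin on a cart in front of the work surface, level with it; the furniture and walls round the work are solid. World frame = base frame: x ahead of the robot, y to its left, z up, the work surface at z = 0. Lengths are in m, angles in rad, forces in N, time in s.
With the tool pointing down it reaches from about 0.3 to 0.875 m from the base axis. Payload 6.4 kg.
Tool frame: the origin (TCP) lies between the finger pads; the fingertips stand 19 mm ahead of it and the grasp point (between the pads) is the TCP (ctrl.tips_ahead is the z of the fingertips in the tool frame, in m); z points along the fingers, y is the line along which they close (so a half turn about z gives the same grasp; the last joint's range is limited). The gripper opens to 85 mm and grips with 20 to 120 N. Pads are 22 mm wide; open, the fingers measure 114 mm over their backs; the gripper's body (76 mm by 85 mm) begins 54 mm behind the grasp point. The pads swing forward as they close: fully open they stand 13 mm farther back than shut.
Start: joints at [-1.383, 0.181, 1.607, -0, 1.354, -0.206], TCP at [0.221, -0.531, 0.225] pointing down, gripper open.
Joint ranges: [-2.99, 2.99], [-0.89, 2.07], [0.3, 2.58], [-1.14, 4.28], [0, 2.63], [-3.12, 3.12]. Speed limits (rad/s): [2.57, 2.57, 3.01, 3.14, 3.14, 3.14].

INTERFACE

Orientations are given as a unit quaternion [w, x, y, z].
In Python, from bench import readout, vision, ctrl gives the robot as it stands.
- The arm moves only by the tool play_rows, never from a script. Its arguments are lists of equal length, an entry for each row: "xyz": the shift along the tool's x, y, z in mm, a list of three; "rot": the turn, a rotation vector about the tool's x, y, z in rad, a list of three; "grip": the opening, from 0 (shut) to 1 (fully open). In form: {"xyz": [[x, y, z], ...], "rot": [[rx, ry, rz], ...], "grip": [grip, ...]}. A call has exactly 10 rows; each row is the pose to reach, as a shift and turn from the pose commanded when the call began, along the tool's axes at that moment; what a row does not reach only later rows make up. A row lasts 1/8 s, in which the tool goes at most 62.5 mm and 10.7 degrees, less where a joint would pass 70% of its speed; a pose out of reach is approached as far as the arm can. A call with a gripper value outside its range is refused whole. The fingers move at their own pace and stop on an object; the grip force is fixed at half the most. Time passes only in rows, so rows that repeat a pose let the fingers close, or fill a call up. It gives the time, the measured TCP pose, the force, the opening and the grip force at its end, in the units of the state.
- readout.get_obs(): the state, without advancing time (a new reading comes with each control period).
- vision.camera(name): name is "scene" or "top"; returns a dict with "color" (400x640x3 uint8, red, green, blue), "depth" (400x640 float32, m along the optical axis (not along the pixel's ray), 0 where there is no reading), "camera_matrix" (3x3 intrinsics, pixels), "extrinsics" (4x4, takes a point from camera to world coordinates). Camera axes: x right, y down, z forward; pixel columns grow to the right and rows downward; lengths in m; the calibration is good to about 2 mm. A picture is of the moment at which its call begins.
- ctrl.hand_in(): hands the job in; it is judged then, once.
The state is a dict: "time_s": time; "q": joint angles; "dq": joint speeds; "joint_efforts": joint torques, N m; "eef_pos": TCP position; "eef_rot": TCP orientation; "wrist_force": force on the tool from outside, world axes, zero at the start; "torque": the same for the moment, N m; "opening": opening from 0.0 (shut) to 1.0 (fully open); "grasp_force": force on a finger pad.
Only numpy, scipy, OpenCV 4.12 (cv2) and the standard library are available. Lean on these libraries where they do the work, as an engineer would, in place of code of your own. Each camera call takes 0.05 s, during which the arm holds its last target. There are 200 camera calls.

TASK

The drying rack's drip tray was emptied and left pulled out: first push it fully home under the pegs. Then pick up the rinsed bottle that lies on the rubber mat, turn it upside down and hang it on the rack's free peg, its neck slid right down over the peg so that its mouth rests on the collar at the peg's foot. Leave the two bottles that already hang there on their pegs.

Things in the scene. Friction and masses are not known exactly. Their poses are not given: they have to be found in the camera images.
- bottle: Rinsed white plastic bottle, hollow, no cap, under 0.1 kg. Square body 50 x 50 mm, 88 mm long; its round neck (28 mm outside) starts 102 mm from the base. Whole height 132 mm. Origin: centre of the base's underside; +z along the axis from base to mouth; x, y square to the flat sides. Starts lying on a flat side on the mat, axis 28 mm above the table, mouth roughly to the robot's left.
- bottle_mouth (a point): Centre of the bottle's open mouth, 132 mm from the base's underside along its +z. The mouth and neck have a bore of 22 mm, straight for 34 mm, then the body's hollow.
- free_peg_seat (a point): Foot of the rack's empty peg: on the peg's axis, at the top of its 34 mm wide collar, 80 mm above the table, where a hung bottle's mouth rests. +z runs up the peg, which leans 25 degrees from vertical towards the rack's front (robot's side); +y along the row of pegs, to the left. Peg: 18 mm thick for 34 mm from here, then narrowing to 12 mm, round tip 82 mm up. It varies which peg is empty.
- hung_1_mouth (a point): Mouth of one of two bottles of the same kind (square 50 mm, 132 mm long) that hang upside down on the other two pegs, 95 mm apart in the row; highest point about 0.22 m above the table. Loose, held only by its neck over the peg, leaning a few degrees in its play.
- hung_2_mouth (a point): The same for the second hung bottle.
- peg_1_seat (a point): Foot of the peg that carries the first hung bottle (like free_peg_seat).
- peg_2_seat (a point): Foot of the peg that carries the second hung bottle (like free_peg_seat).
- rack: Drying rack, fixed: steel rod frame 130 mm deep (x), 292 mm wide (y), with a grey sloping board that carries three like pegs in a row, 95 mm apart; the board's front edge is about 55 mm, its back edge 90 mm above the table. Origin: on the table under its centre; +x points to its back, away from the robot; +y to its left.
- drip_tray_front (a point): Centre of the outer front face of the white drip tray, 14 mm above the table; moves with the tray. The tray is 262 mm wide (along the rack's y) and 28 mm high. The face reaches from 1 to 25 mm above the table; over it a 3 mm thick rim stands 5 mm proud of the face and, over the middle 80 mm, a pull lip 14 mm proud.
- drip_tray (a joint): Slide of the drip tray along the rack's x: 0 = fully home under the pegs, against its stop; positive = metres pulled out towards the robot (starts 0.035 to 0.06). Pushing takes 2 to 4 N; it stays where it is left.

How it is judged:
On the way, in this order (a step that is already met when the one before it is completed fails the run):
1. the drip tray is fully home (within 5 mm) while the bottle still lies on the mat (value of joint drip_tray below 0.005 m and height (world z) of bottle below 0.06 m), for 0.2 s.
2. the bottle is upside down with its mouth on the free peg's collar (distance between bottle_mouth and free_peg_seat below 0.01 m and angle between the z axis of bottle and the z axis of free_peg_seat, either way round below 0.22 rad and z of bottle in the frame of free_peg_seat above 0.11 m), for 0.2 s.
At the end, for the whole second after the job is handed in: The bottle hangs upside down and still on the free peg: mouth centre within 10 mm of the peg's foot, axis within 0.22 rad of the peg's; the drip tray is within 5 mm of fully home; both other bottles still hang with their mouths within 12 mm of their pegs' feet (all of step 2 and linear speed of bottle below 0.02 m/s and value of joint drip_tray below 0.005 m and distance between hung_1_mouth and peg_1_seat below 0.012 m and distance between hung_2_mouth and peg_2_seat below 0.012 m); the robot touches nothing.
It fails at once if a bottle that already hung there is lifted or knocked up its peg by more than 30 mm (distance between hung_1_mouth and peg_1_seat above 0.03 m or distance between hung_2_mouth and peg_2_seat above 0.03 m).
It also fails if it takes over 64 s, if anything falls off the work surface, if the arm or the gripper's body presses on something with over 40 N, if the wrist force passes 120 N, or if a joint passes its speed limit or range.

## Working session

There is one attempt and no reset: what is moved stays moved. The work goes in short steps, Python scripts to look and compute and a tool call to move; the robot and the scene stay as the last step left them, time stands still between calls to the robot, and variables do not carry over. Pictures are saved under pics/ and viewed, at most 10 in all, crops included, and the job is handed in when it is done.

Besides the shell and the picture viewer there is one more tool, called after "Call:" by a JSON object that holds its "fn" and its "kwargs". play_rows: Moves the arm, as the interface text tells. Its arguments: {"type":"object","properties":{"xyz":{"type":"array","items":{"type":"array","items":{"type":"number"}}},"rot":{"type":"array","items":{"type":"array","items":{"type":"number"}}},"grip":{"type":"array","items":{"type":"number"}}},"required":["xyz","rot","grip"]}

```bash
mkdir -p pics; ls; cat > h.py <<'E'
import numpy as np, cv2
from scipy.spatial.transform import Rotation as R
from bench import readout, vision, ctrl
def cloud(c):
    K=c["camera_matrix"];T=c["extrinsics"];d=c["depth"]
    v,u=np.mgrid[:d.shape[0],:d.shape[1]]
    P=np.stack([(u-K[0,2])/K[0,0]*d,(v-K[1,2])/K[1,1]*d,d],-1)
    W=P@T[:3,:3].T+T[:3,3]; W[d==0]=np.nan
    return W
E
python3 - <<'E'
from h import *
for n in ["scene","top"]:
    c=vision.camera(n); cv2.imwrite(f"pics/{n}0.png",c["color"][:,:,::-1])
    np.savez(f"pics/{n}0.npz",**c); print(n,c["camera_matrix"].round(1).tolist(),c["extrinsics"].round(3).tolist())
o=readout.get_obs();print(o)
E
```

```text
pics
scene [[369.4, 0.0, 325.7], [0.0, 369.4, 200.8], [0.0, 0.0, 1.0]] [[-0.926, 0.246, -0.286, 0.75], [0.377, 0.614, -0.694, 0.594], [0.005, -0.75, -0.661, 0.631], [0.0, 0.0, 0.0, 1.0]]
top [[453.4, 0.0, 314.9], [0.0, 453.4, 200.5], [0.0, 0.0, 1.0]] [[0.003, -0.988, 0.152, 0.397], [-1.0, -0.006, -0.021, -0.018], [0.022, -0.152, -0.988, 0.977], [0.0, 0.0, 0.0, 1.0]]
{'time_s': 0.1, 'q': array([-1.38332223e+00,  1.81474389e-01,  1.60789014e+00, -4.27679316e-05,
        1.35377843e+00, -2.06282086e-01]), 'dq': array([-0.00025273, -0.00090904, -0.00300113, -0.00155882, -0.00099105,
       -0.00031514]), 'joint_efforts': array([-3.49345200e-04, -4.45880949e+01, -3.52240169e+01, -2.01392959e-04,
        4.15998307e-03,  2.94326082e-05]), 'eef_pos': array([ 0.22052321, -0.53049668,  0.22387858]), 'eef_rot': array([-7.75313033e-04,  9.80680830e-01,  1.95613159e-01, -1.35884728e-05]), 'wrist_force': array([-0.56747856, -0.08909667, -0.18724801]), 'torque': array([-0.00260008,  0.01987332, -0.0122766 ]), 'grasp_force': 0.0, 'opening': 1.0026886303938238}
```

View pics/scene0.png

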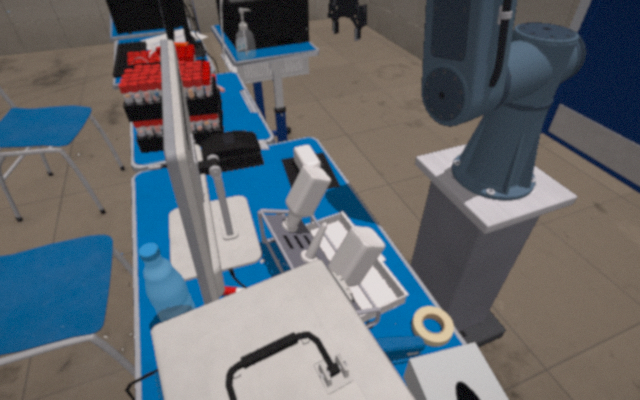

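View pics/top0.png

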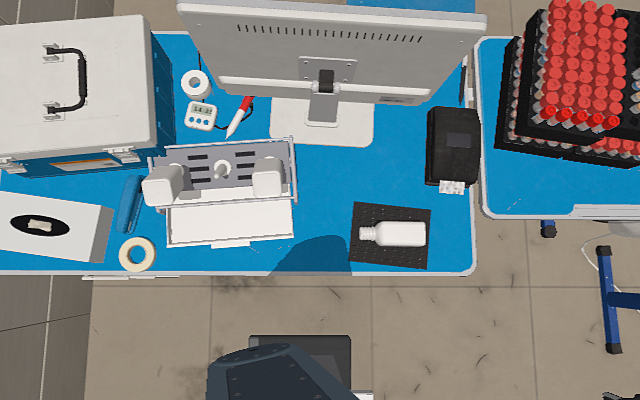

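The scene view shows the middle peg empty, at about (318,240). In the top view the free peg is at (222,170), the tray lip at (235,243), and the bottle at (392,233) on the black mat with its mouth at (360,234).

```bash
python3 - <<'E'
from h import *
c=dict(np.load("pics/top0.npz")); W=cloud(c); col=c["color"].astype(int); hsv=cv2.cvtColor(c["color"],cv2.COLOR_RGB2HSV)
def s(P): return np.nanmin(P,0).round(3),np.nanmax(P,0).round(3),np.nanmedian(P,0).round(3)
# bottle
m=np.zeros(W.shape[:2],bool); m[205:268,350:430]=1
m&=(col.min(2)>110)
n,l,st,ce=cv2.connectedComponentsWithStats(m.astype(np.uint8)); k=1+np.argmax(st[1:,4]); b=l==k
P=W[b]; P=P[P[:,2]>0.015]; print("bottle",len(P),s(P)); 
body=P[P[:,2]>.048]; print("top face",len(body),s(body)); print("rect",cv2.minAreaRect((body[:,:2]*1000).astype(np.float32)))
allr=cv2.minAreaRect((P[:,:2]*1000).astype(np.float32)); print("all",allr)
for y in np.arange(-.30,-.10,.01):
    q=P[(P[:,1]>y)&(P[:,1]<y+.01)]
    if len(q): print(round(y,2),len(q),q[:,0].min().round(3),q[:,0].max().round(3),q[:,2].max().round(3))
# heights profile along a column through tray/peg
for u in (195,222,235,245):
    print(u,[(v,*(W[v,u]*1000).round(0)) for v in range(150,256,5)])
for (u,v) in [(222,165),(222,170),(220,176),(162,170),(150,190),(165,187),(182,180),(255,180),(280,180),(270,160),(255,195),(283,195)]: print(u,v,W[v,u].round(3))
E
python3 - <<'E'
import cv2
a=cv2.imread('pics/top0.png')[125:260,130:310]
cv2.imwrite('pics/crop1.png',cv2.resize(a,None,fx=4,fy=4,interpolation=cv2.INTER_CUBIC))
E
```

```text
bottle 1398 (array([ 0.448, -0.263,  0.016]), array([ 0.498, -0.131,  0.057]), array([ 0.473, -0.203,  0.051]))
top face 1019 (array([ 0.449, -0.263,  0.048]), array([ 0.498, -0.166,  0.057]), array([ 0.473, -0.216,  0.052]))
rect ((473.8618469238281, -214.04522705078125), (96.98944854736328, 48.11861038208008), 88.61458587646484)
all ((473.68170166015625, -196.98980712890625), (131.39512634277344, 49.649017333984375), 89.41398620605469)
-0.27 30 0.449 0.497 0.053
-0.26 120 0.448 0.496 0.057
-0.25 116 0.448 0.496 0.056
-0.24 115 0.449 0.496 0.057
-0.23 117 0.449 0.496 0.056
-0.22 113 0.449 0.496 0.056
-0.21 119 0.449 0.498 0.056
-0.2 126 0.449 0.498 0.056
-0.19 120 0.449 0.498 0.056
-0.18 126 0.449 0.498 0.056
-0.17 101 0.453 0.495 0.051
-0.16 66 0.46 0.489 0.045
-0.15 62 0.462 0.487 0.045
-0.14 67 0.462 0.487 0.043
195 [(150, np.float64(634.0), np.float64(204.0), np.float64(90.0)), (155, np.float64(625.0), np.float64(204.0), np.float64(87.0)), (160, np.float64(616.0), np.float64(205.0), np.float64(82.0)), (165, np.float64(606.0), np.float64(205.0), np.float64(78.0)), (170, np.float6
[... 4879 characters left out ...]
float64(482.0), np.float64(111.0), np.float64(4.0)), (235, np.float64(471.0), np.float64(111.0), np.float64(3.0)), (240, np.float64(459.0), np.float64(107.0), np.float64(28.0)), (245, np.float64(448.0), np.float64(107.0), np.float64(30.0)), (250, np.float64(439.0), np.float64(110.0), np.float64(3.0)), (255, np.float64(429.0), np.float64(110.0), np.float64(5.0))]
222 165 [0.602 0.147 0.099]
222 170 [0.588 0.144 0.116]
220 176 [0.573 0.144 0.13 ]
162 170 [0.578 0.245 0.16 ]
150 190 [0.534 0.252 0.197]
165 187 [0.539 0.226 0.198]
182 180 [0.567 0.219 0.12 ]
255 180 [0.552 0.07  0.2  ]
280 180 [0.553 0.027 0.197]
270 160 [0.601 0.049 0.147]
255 195 [0.528 0.071 0.188]
283 195 [0.559 0.031 0.001]
```

View pics/crop1.png

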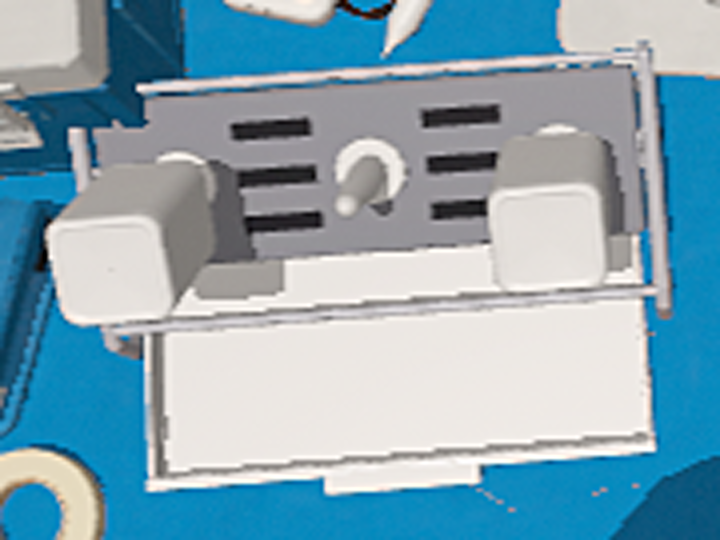

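The crop (4x, origin (130,125)) shows these points: free collar centre at about (370,172), peg tip (346,204), tray rim corners (148,490) and (655,450), and lip edge (326..480, ~490). I'll ray-cast them.

```bash
cat >> h.py <<'E'
def ray(c,u,v,z):
    K=c["camera_matrix"];T=c["extrinsics"]
    d=T[:3,:3]@np.array([(u-K[0,2])/K[0,0],(v-K[1,2])/K[1,1],1]); o=T[:3,3]
    return o+d*(z-o[2])/d[2]
E
python3 - <<'E'
from h import *
c=dict(np.load("pics/top0.npz"))
f=lambda x,y,z: ray(c,130+x/4-.4,125+y/4-.4,z)
a,b=f(148,490,.028),f(655,450,.028); print("tray corners",a.round(4),b.round(4),np.linalg.norm(a-b),"yaw",np.degrees(np.arctan2(*(a-b)[:2]*[-1,1])))
print("lip",f(326,494,.028).round(4),f(480,484,.028).round(4))
print("collar",f(370,172,.080).round(4)); print("tip",f(346,204,.154).round(4))
print("back rod",f(140,90,.09).round(4),f(645,52,.09).round(4)); print("front rod",f(118,330,.055).round(4),f(655,290,.055).round(4))
for n in("front","back"): pass
p,q=f(118,330,.055),f(655,290,.055);print(np.degrees(np.arctan2(-(p-q)[0],(p-q)[1])))
# scene: collar / tip / collar edges: white mask near middle peg
W=cloud(c)
# collar mask: bright pixels with board grey around
col=c["color"][155:178,208:236].min(2); print(col)
s=dict(np.load("pics/scene0.npz")); 
for nm,P in (("collar",f(370,172,.080)),("tip",f(346,204,.154))):
    T=np.linalg.inv(s["extrinsics"]); p=T[:3,:3]@P+T[:3,3]; p=s["camera_matrix"]@p; print(nm,p[:2]/p[2])
a=s["color"][190:300,250:400][:,:,::-1]; cv2.imwrite("pics/crop2.png",cv2.resize(a,None,fx=5,fy=5,interpolation=cv2.INTER_CUBIC))
E
```

```text
tray corners [0.4435 0.269  0.028 ] [0.4653 0.0069 0.028 ] 0.26308716692296996 yaw 4.77232247882701
lip [0.4418 0.1772 0.028 ] [0.4473 0.0977 0.028 ]
collar [0.601  0.1505 0.08  ]
tip [0.5691 0.1471 0.154 ]
back rod [0.6398 0.2647 0.09  ] [0.6619 0.0123 0.09  ]
front rod [0.5233 0.2803 0.055 ] [0.5457 0.007  0.055 ]
4.688252190030013
[[146 153 150 151 150 151 151 151 152 151 152 152 151 152 152 151 151 151
  150 151 152 151 152 152 151 153 163 113]
 [142 155 151 150 151 151 151 150 150 151 152 151 151 150 151 152 151 151
  153 151 152 152 151 151 152 152 159 105]
 [142 155 150 150 149 149 149 150 150 150 149 150 149 150 151 150 151 151
  151 152 150 152 151 151 151 152 154 159]
 [138 155 151 150 149 151 151 150 150 150 149 148 146 147 147 146 147 149
  151 150 152 152 150 151 151 152 151 152]
 [154 152 150 151 151 151 150 150 149 146 145 142 143 163 173 157 141 140
  143 148 149 152 152 152 152 151 150 151]
 [150 149 149 149 149 150 149 146 145 140 178 225 237 235 235 236 225 204
  165 142 145 150 150 151 150 151 151 151]
 [150 149 150 149 150 148 146 143 157 215 234 229 227 226 226 
[... 1294 characters left out ...]
 144
  146 215 238 188 136 147 148 148 148 148]
 [149 147 148 148 149 147 148 153 157 154 147 143 135 128 121 114 136 151
  148 219 206 152 144 147 148 148 149 148]
 [149 149 148 148 147 142 166 191 195 183 160 138 124 115 114 131 152 159
  156 168 159 144 148 149 148 149 149 149]
 [149 149 149 148 146 146 188 212 212 202 178 142 115 114 139 160 141 124
   98  71 128 151 149 148 149 148 148 149]
 [154 153 152 149 147 155 199 225 226 209 184 141 127 149 115  75  79  83
   83  79 134 152 149 148 148 149 149 150]
 [141 122 146 153 148 143 184 218 220 199 172 142 143 151 156 121  81  84
   84  80 132 152 149 149 149 148 149 149]]
collar [309.29842968 254.90772761]
tip [324.07370872 222.18719312]
```

View pics/crop2.png

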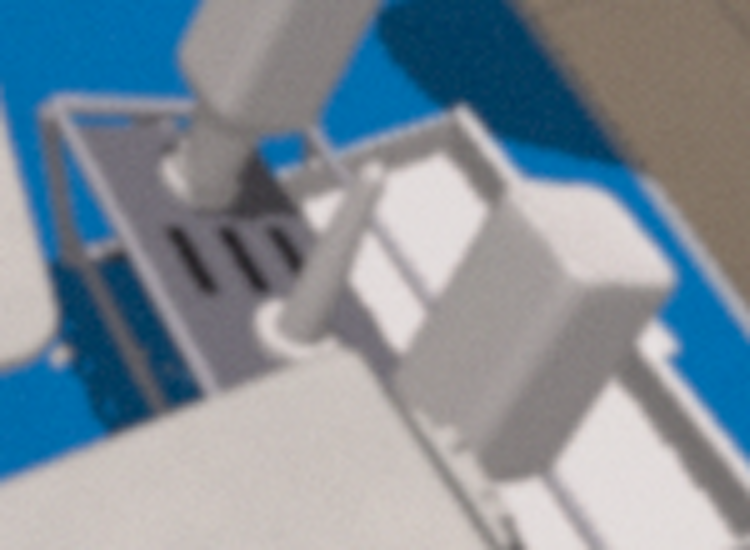

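The rack yaw is about 4.7°. The two views agree on the free peg: collar (0.601, 0.150, 0.080) and tip (0.569, 0.147, 0.154). Next I'll write a helper that converts world targets into tool-axis shifts, then move towards the tray.

```bash
cat >> h.py <<'E'
def rq(q): return R.from_quat([q[1],q[2],q[3],q[0]])
def frame(z,y):  # tool frame with given z, y as near as possible
    z=np.array(z,float);z/=np.linalg.norm(z);y=np.array(y,float);y-=z*(y@z);y/=np.linalg.norm(y)
    return R.from_matrix(np.c_[np.cross(y,z),y,z])
def rel(p,Rt,p0=None,R0=None):
    o=readout.get_obs()
    if p0 is None: p0=o["eef_pos"]
    if R0 is None: R0=rq(o["eef_rot"])
    print("xyz",(R0.inv().apply(np.array(p)-p0)*1000).round(1).tolist(),"rot",(R0.inv()*Rt).as_rotvec().round(3).tolist())
yw=np.radians(4.72); X=np.array([np.cos(yw),np.sin(yw),0]); Y=np.array([-np.sin(yw),np.cos(yw),0]); Z=np.array([0,0,1.])
seat=np.array([.601,.1503,.080]); ax=-np.sin(np.radians(25))*X+np.cos(np.radians(25))*Z
E
python3 - <<'E'
from h import *
t=np.radians(25); Rt=frame(np.sin(t)*X-np.cos(t)*Z,-Y)
rel([.38,.10,.20],Rt)
E
```

```text
xyz [389.2, -521.0, 24.8] rot [-0.069, 0.433, 0.306]
```

Call:
{"fn": "play_rows", "kwargs": {"xyz": [[40,-52,2],[80,-104,5],[120,-156,8],[160,-208,10],[200,-260,12],[240,-312,15],[280,-365,17],[320,-417,20],[355,-469,22],[389,-521,25]], "rot": [[-0.007,0.043,0.031],[-0.014,0.087,0.061],[-0.021,0.13,0.092],[-0.028,0.173,0.122],[-0.035,0.217,0.153],[-0.041,0.26,0.184],[-0.048,0.303,0.214],[-0.055,0.346,0.245],[-0.062,0.39,0.275],[-0.069,0.433,0.306]], "grip": [0,0,0,0,0,0,0,0,0,0]}}

```text
time_s: 1.35
eef_pos: [0.373, 0.0621, 0.2014]
eef_rot: [-0.007, 0.976, 0.042, 0.213]
wrist_force: [2.1, -0.6, -0.7]
opening: 0.002
grasp_force: 0.0
```

```bash
python3 - <<'E'
from h import *
o=readout.get_obs();print(o["eef_pos"].round(4),o["q"].round(4),o["eef_rot"].round(4),o["opening"],o["time_s"])
t=np.radians(25); Rt=frame(np.sin(t)*X-np.cos(t)*Z,-Y)
rel(np.array([0,0,.039])+.4116*np.array([1,0,0])+.135*np.array([0,1,0]),Rt)
E
```

```text
[0.373  0.0621 0.2014] [-0.2913 -0.7165  2.4077  0.1736  1.0521  1.1375] [-0.0071  0.976   0.0421  0.2135] 0.0020452843748549085 1.35
xyz [-27.1, -70.0, 165.9] rot [0.003, 0.006, 0.004]
```

Call:
{"fn": "play_rows", "kwargs": {"xyz": [[-10,-20,25],[-20,-40,50],[-30,-50,75],[-40,-50,100],[-40,-50,120],[-40,-50,120],[-40,-50,120],[-40,-50,120],[-40,-50,120],[-40,-50,120]], "rot": [[0,0,0],[0,0,0],[0,0,0],[0,0,0],[0,0,0],[0,0,0],[0,0,0],[0,0,0],[0,0,0],[0,0,0]], "grip": [0,0,0,0,0,0,0,0,0,0]}}

```text
time_s: 2.6
eef_pos: [0.3822, 0.1107, 0.0755]
eef_rot: [-0.007, 0.976, 0.043, 0.212]
wrist_force: [0.0, 0.0, 0.3]
opening: 0.001
grasp_force: 0.0
```

```bash
python3 - <<'E'
from h import *
o=readout.get_obs();print(o["eef_pos"].round(4),o["q"].round(4),o["eef_rot"].round(4),o["wrist_force"],o["time_s"])
t=np.radians(25); Rt=frame(np.sin(t)*X-np.cos(t)*Z,-Y)
rel([.4116,.135,.039],Rt)
rel(np.array([.4116,.135,.039])+.03*X,Rt)
E
```

```text
[0.3822 0.1107 0.0755] [-0.0718 -0.327   2.4862  0.1157  0.5618  1.3268] [-0.0071  0.9763  0.0427  0.2122] [0.01011704 0.03922989 0.3413277 ] 2.6
xyz [13.4, -21.8, 46.2] rot [0.002, 0.009, 0.006]
xyz [40.7, -21.7, 58.6] rot [0.002, 0.009, 0.006]
```

Call:
{"fn": "play_rows", "kwargs": {"xyz": [[5,-10,20],[13,-22,46],[13,-22,46],[20,-22,49],[27,-22,52],[34,-22,56],[41,-22,59],[48,-22,62],[54,-22,65],[54,-22,65]], "rot": [[0,0,0],[0,0,0],[0,0,0],[0,0,0],[0,0,0],[0,0,0],[0,0,0],[0,0,0],[0,0,0],[0,0,0]], "grip": [0,0,0,0,0,0,0,0,0,0]}}

```text
time_s: 3.85
eef_pos: [0.4563, 0.1391, 0.0381]
eef_rot: [-0.007, 0.976, 0.043, 0.212]
wrist_force: [0.3, 0.2, -0.5]
opening: 0.002
grasp_force: 0.0
```

```bash
python3 - <<'E'
from h import *
o=readout.get_obs();print(o["eef_pos"].round(4),o["wrist_force"],o["time_s"])
c=vision.camera("top"); W=cloud(c); cv2.imwrite("pics/top1.png",c["color"][:,:,::-1])
for u in (180,190,205,270,285): print(u,[(v,W[v,u].round(3).tolist()) for v in range(225,250) if W[v,u,2]>.018])
E
```

```text
[0.4563 0.1391 0.0381] [ 0.31516007  0.16155276 -0.45229723] 3.85
180 [(244, [0.45, 0.241, 0.03]), (245, [0.448, 0.241, 0.029]), (246, [0.446, 0.242, 0.028])]
190 [(243, [0.452, 0.221, 0.028]), (244, [0.45, 0.221, 0.028]), (245, [0.448, 0.22, 0.031])]
205 [(242, [0.454, 0.19, 0.028]), (243, [0.452, 0.19, 0.027]), (244, [0.45, 0.19, 0.03]), (249, [0.437, 0.174, 0.102])]
270 [(237, [0.465, 0.056, 0.029]), (238, [0.463, 0.056, 0.027]), (239, [0.461, 0.055, 0.028])]
285 [(235, [0.47, 0.024, 0.026]), (236, [0.467, 0.024, 0.03]), (237, [0.465, 0.024, 0.029]), (238, [0.464, 0.024, 0.026])]
```

```bash
python3 - <<'E'
import cv2
from h import *
print(ctrl.tips_ahead)
a=cv2.imread('pics/top1.png')[125:285,130:310]
cv2.imwrite('pics/crop3.png',cv2.resize(a,None,fx=3,fy=3,interpolation=cv2.INTER_CUBIC))
s=vision.camera("scene"); cv2.imwrite("pics/scene1.png",s["color"][:,:,::-1])
a=s["color"][100:330,250:480,::-1]; b=cv2.resize(a,(480,480),interpolation=cv2.INTER_CUBIC)
t=cv2.imread('pics/crop3.png'); h=np.zeros((480,800,3),np.uint8)
t=cv2.resize(t,(400,355)); h[:355,:400]=t; h[:400,400:]=cv2.resize(b,(400,400)); cv2.imwrite('pics/both1.png',h)
E
```

```text
0.019
```

View pics/both1.png

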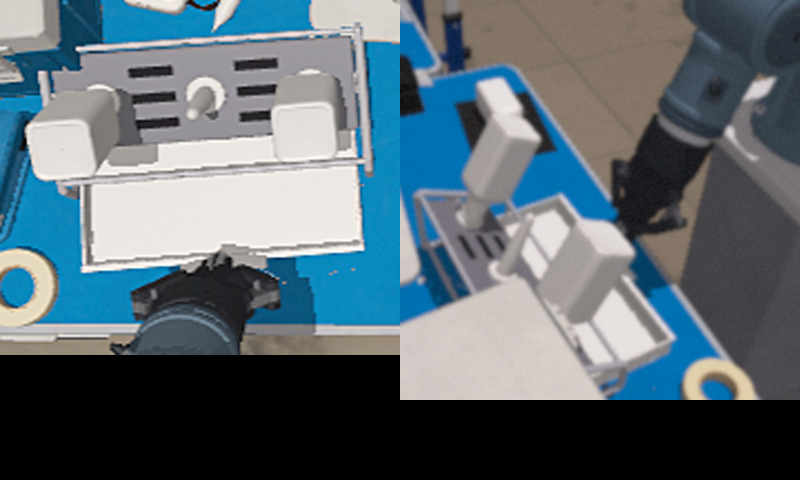

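The tray is unmoved. The fingertips passed over the lip without any contact force, so I'll back off, go 12 mm lower and push again.

Call:
{"fn": "play_rows", "kwargs": {"xyz": [[-20,0,-10],[-41,0,-19],[-46,0,-8],[-46,0,-8],[-37,0,-4],[-28,0,0],[-19,0,4],[-10,0,8],[-3,0,12],[-3,0,12]], "rot": [[0,0,0],[0,0,0],[0,0,0],[0,0,0],[0,0,0],[0,0,0],[0,0,0],[0,0,0],[0,0,0],[0,0,0]], "grip": [0,0,0,0,0,0,0,0,0,0]}}

```text
time_s: 5.2
eef_pos: [0.4586, 0.1393, 0.0259]
eef_rot: [-0.007, 0.976, 0.043, 0.212]
wrist_force: [0.2, -0.8, -0.0]
opening: -0.001
grasp_force: 0.0
```

```bash
cat > tray.py <<'E'
from h import *
o=readout.get_obs();print(o["eef_pos"].round(4),o["wrist_force"].round(2),o["time_s"])
c=vision.camera("top"); W=cloud(c)
for u in (185,195,270,285): print(u,[(v,W[v,u].round(3).tolist()) for v in range(203,250) if .022<W[v,u,2]<.036])
E
python3 tray.py
```

```text
[0.4586 0.1393 0.0259] [ 0.21 -0.77 -0.04] 5.2
185 [(243, [0.452, 0.232, 0.028]), (244, [0.45, 0.231, 0.029]), (245, [0.448, 0.231, 0.029]), (246, [0.446, 0.232, 0.025])]
195 [(242, [0.454, 0.212, 0.025]), (243, [0.452, 0.211, 0.029]), (244, [0.45, 0.21, 0.031]), (245, [0.448, 0.21, 0.03])]
270 [(237, [0.465, 0.056, 0.028]), (238, [0.463, 0.055, 0.029]), (239, [0.461, 0.056, 0.027])]
285 [(235, [0.47, 0.024, 0.026]), (236, [0.467, 0.024, 0.029]), (237, [0.466, 0.024, 0.026]), (238, [0.463, 0.024, 0.027])]
```

```bash
python3 - <<'E'
from h import *
h=np.zeros((560,800,3),np.uint8)
c=vision.camera("top");W=cloud(c); a=c["color"][225:275,200:280,::-1]; h[:,:400]=cv2.resize(a,(400,250)).repeat(1,0).__class__((560,400,3),np.uint8)*0; h[:250,:400]=cv2.resize(a,(400,250),interpolation=cv2.INTER_CUBIC)
s=vision.camera("scene"); b=s["color"][160:260,350:430,::-1]; h[:500,400:]=cv2.resize(b,(400,500),interpolation=cv2.INTER_CUBIC)
cv2.imwrite("pics/both2.png",h)
for v in range(232,254,2): print(v,[tuple((W[v,u]*1000).round(0).astype(int)) if np.isfinite(W[v,u,0]) else None for u in range(222,242,3)])
for p in ([.4666,.14,.009],[.4446,.1375,.028]):
    for n,k in (("top",c),("scene",s)):
        T=np.linalg.inv(k["extrinsics"]);q=k["camera_matrix"]@(T[:3,:3]@p+T[:3,3]);print(n,p,(q[:2]/q[2]).round(1))
E
```

```text
232 [(np.int64(477), np.int64(160), np.int64(5)), (np.int64(477), np.int64(154), np.int64(3)), (np.int64(477), np.int64(148), np.int64(3)), (np.int64(477), np.int64(141), np.int64(4)), (np.int64(477), np.int64(135), np.int64(3)), (np.int64(477), np.int64(128), np.int64(6)), (np.int64(477), np.int64(121), np.int64(7))]
234 [(np.int64(473), np.int64(161), np.int64(1)), (np.int64(473), np.int64(154), np.int64(4)), (np.int64(473), np.int64(147), np.int64(5)), (np.int64(473), np.int64(141), np.int64(2)), (np.int64(473), np.int64(135), np.int64(3)), (np.int64(473), np.int64(128), np.int64(4)), (np.int64(473), np.int64(122), np.int64(2))]
236 [(np.int64(469), np.int64(160), np.int64(4)), (np.int64(469), np.int64(154), np.int64(2)), (np.int64(469), np.int64(147), np.int64(3)), (np.int64(469), np.int64(141), np.int64(3)), (np.int64(469), np.int64(134), np.int64(4)), (np.int64(469), np.int64(128), np.int64(3)), (np.int64(469), np.int64(121), np.int64(5))]
238 [(np.int64(464), np.int64(159), np.int64(7)), (np.int64(464), np.int64(153), np.int64(5)), (np.int64(462), np.int64(141), np.int64(42)),
[... 1950 characters left out ...]
np.int64(129)), (np.int64(434), np.int64(120), np.int64(126)), (np.int64(436), np.int64(121), np.int64(83)), (np.int64(436), np.int64(115), np.int64(85)), (np.int64(436), np.int64(110), np.int64(83))]
252 [(np.int64(428), np.int64(127), np.int64(181)), (np.int64(428), np.int64(122), np.int64(176)), (np.int64(428), np.int64(118), np.int64(170)), (np.int64(430), np.int64(119), np.int64(132)), (np.int64(431), np.int64(116), np.int64(116)), (np.int64(432), np.int64(115), np.int64(82)), (np.int64(432), np.int64(109), np.int64(83))]
top [0.4666, 0.14, 0.009] [230.9 236.9]
scene [0.4666, 0.14, 0.009] [366.2 255. ]
top [0.4446, 0.1375, 0.028] [230.3 246.8]
scene [0.4446, 0.1375, 0.028] [375.4 245.6]
```

View pics/both2.png

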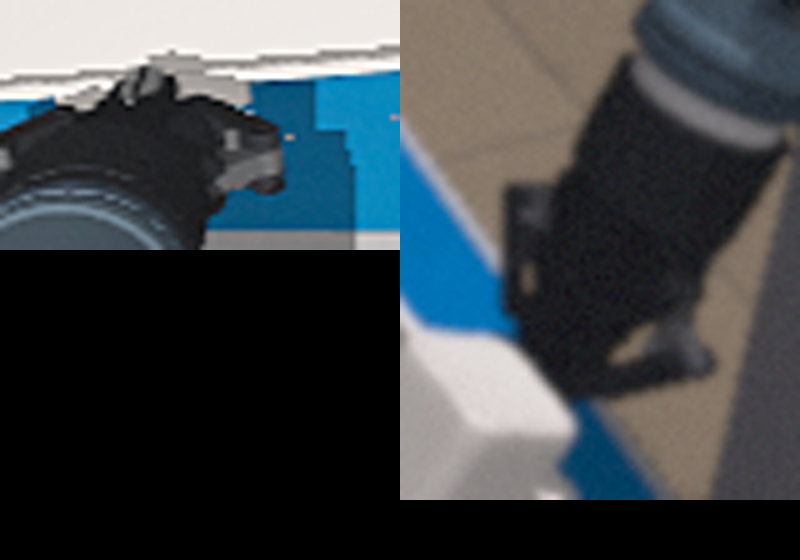

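Call:
{"fn": "play_rows", "kwargs": {"xyz": [[2,0,1],[4,0,2],[6,0,3],[8,0,4],[10,0,5],[12,0,6],[14,0,7],[14,0,7],[14,0,7],[14,0,7]], "rot": [[0,0,0],[0,0,0],[0,0,0],[0,0,0],[0,0,0],[0,0,0],[0,0,0],[0,0,0],[0,0,0],[0,0,0]], "grip": [0,0,0,0,0,0,0,0,0,0]}}

```text
time_s: 6.6
eef_pos: [0.4735, 0.1406, 0.0253]
eef_rot: [-0.007, 0.976, 0.043, 0.212]
wrist_force: [-0.2, 1.1, 0.2]
opening: -0.001
grasp_force: 0.0
```

```bash
python3 tray.py; python3 - <<'E'
from h import *
c=vision.camera("top");W=cloud(c)
for v in range(222,244,2): print(v,[tuple((W[v,u]*1000).round(0).astype(int).tolist()) if np.isfinite(W[v,u,0]) else None for u in range(225,241,3)])
E
```

```text
[0.4735 0.1406 0.0253] [-0.24  1.14  0.21] 6.6
185 [(243, [0.452, 0.232, 0.027]), (244, [0.45, 0.231, 0.028]), (245, [0.448, 0.231, 0.027]), (246, [0.446, 0.232, 0.026])]
195 [(242, [0.454, 0.211, 0.027]), (243, [0.452, 0.211, 0.027]), (244, [0.45, 0.211, 0.028])]
270 [(237, [0.465, 0.056, 0.027]), (238, [0.463, 0.055, 0.031]), (239, [0.461, 0.055, 0.031])]
285 [(235, [0.47, 0.025, 0.024]), (236, [0.468, 0.024, 0.025]), (237, [0.466, 0.024, 0.026]), (238, [0.463, 0.024, 0.028])]
222 [(499, 155, 2), (499, 148, 2), (499, 142, 2), (499, 135, 3), (499, 129, 5), (499, 123, 2)]
224 [(495, 155, 2), (494, 148, 6), (494, 141, 6), (495, 135, 4), (495, 129, 4), (495, 123, 1)]
226 [(490, 154, 4), (490, 147, 6), (490, 141, 5), (490, 135, 3), (490, 129, 4), (490, 122, 4)]
228 [(486, 154, 4), (486, 148, 4), (486, 142, -2), (486, 135, 6), (486, 129, 3), (486, 122, 4)]
230 [(482, 154, 2), (482, 148, 2), (479, 135, 40), (482, 135, 1), (482, 129, 0), (482, 122, 2)]
232 [(474, 146, 48), (474, 140, 50), (474, 135, 43), (477, 134, 6), (478, 128, 3), (478, 122, 1)]
234 [(469, 144, 58), (469, 137, 62), (470, 134, 49), (470, 128, 47), (473, 128, 5), (473, 122, 0)]
236 [(464, 142, 71), (463, 134, 81), (463, 129, 77), (465, 127, 51), (463, 116, 83), (463, 111, 81)]
238 [(460, 142, 67), (458, 131, 101), (458, 125, 102), (460, 123, 73), (459, 115, 91), (459, 109, 92)]
240 [(454, 135, 107), (453, 128, 113), (453, 123, 113), (455, 121, 85), (455, 115, 89), (454, 108, 100)]
242 [(446, 124, 169), (448, 126, 129), (449, 121, 122), (451, 122, 81), (451, 115, 85), (451, 110, 84)]
```

The finger is passing over the wall. By depth, its visible end sits about 30 mm above the table, higher than nominal. I'll back out, go lower and check.

Call:
{"fn": "play_rows", "kwargs": {"xyz": [[-14,0,-6],[-28,0,-13],[-42,0,-20],[-56,0,-26],[-56,0,-26],[-57,0,-24],[-58,0,-22],[-59,0,-20],[-60,0,-17],[-60,0,-17]], "rot": [[0,0,0],[0,0,0],[0,0,0],[0,0,0],[0,0,0],[0,0,0],[0,0,0],[0,0,0],[0,0,0],[0,0,0]], "grip": [0,0,0,0,0,0,0,0,0,0]}}

```text
time_s: 7.95
eef_pos: [0.412, 0.1352, 0.0156]
eef_rot: [-0.007, 0.976, 0.043, 0.211]
wrist_force: [0.2, -0.1, -0.6]
opening: -0.004
grasp_force: 0.0
```

```bash
python3 - <<'E'
from h import *
o=readout.get_obs();print(o["eef_pos"].round(4),o["wrist_force"].round(2),o["torque"].round(2),o["q"].round(3))
c=vision.camera("top");W=cloud(c)
Rt=rq(o["eef_rot"]); 
m=(W[...,2]>.012)&(np.abs(W[...,1]-.138)<.05)&(W[...,0]>.39)&(W[...,0]<.445)&(c["color"].max(2)<130)
P=Rt.inv().apply(W[m]-o["eef_pos"])*1000
i=np.argsort(-P[:,2])[:25]; print(np.c_[P[i],W[m][i]*1000].round(0).astype(int))
E
```

```text
[0.412  0.1352 0.0156] [ 0.2  -0.11 -0.61] [ 0.    0.24 -0.01] [2.500e-02 1.000e-03 2.408e+00 7.200e-02 3.080e-01 1.445e+00]
[[  5   6  -9 413 129  26]
 [ 10  -1 -13 415 137  32]
 [ 10   1 -14 415 135  32]
 [  5 -14 -16 409 149  32]
 [  6  11 -16 411 124  33]
 [ 10  -7 -17 413 142  35]
 [  6   9 -18 411 126  35]
 [  6 -11 -18 409 146  35]
 [  7   7 -18 411 128  35]
 [ -3  12 -19 403 122  31]
 [  9   6 -19 413 130  36]
 [ 10  -2 -19 413 138  37]
 [  7   5 -19 411 130  36]
 [ -4  12 -20 401 122  32]
 [  5 -13 -20 407 148  36]
 [ 10   2 -20 413 134  38]
 [  5 -11 -20 407 146  36]
 [  1  13 -21 405 122  35]
 [ 11   0 -21 413 135  39]
 [  6   8 -22 409 127  38]
 [ 11   4 -22 413 131  40]
 [  6  12 -22 409 123  39]
 [  6  10 -23 409 125  39]
 [  7   6 -24 409 129  40]
 [ 10  -4 -24 411 139  42]]
```

```bash
python3 - <<'E'
from h import *
o=readout.get_obs()
c=vision.camera("top");W=cloud(c)
Rt=rq(o["eef_rot"])
m=(W[...,2]>.008)&(np.abs(W[...,1]-.138)<.03)&(W[...,0]>.38)&(W[...,0]<.443)
P=Rt.inv().apply(W[m]-o["eef_pos"])*1000
i=np.argsort(-P[:,2])[:14]; print(np.c_[P[i],W[m][i]*1000,c["color"][m][i]].round(0).astype(int))
h=np.zeros((400,800,3),np.uint8); h[:,:400]=cv2.resize(c["color"][222:272,205:255,::-1],(400,400),interpolation=cv2.INTER_NEAREST)
s=vision.camera("scene");W2=cloud(s); h[:,400:]=cv2.resize(s["color"][205:285,340:420,::-1],(400,400),interpolation=cv2.INTER_CUBIC)
cv2.imwrite("pics/both3.png",h)
for k in(c,s):
  for d in(-.013,0,.019):
    p=o["eef_pos"]+Rt.apply([0,0,d]);T=np.linalg.inv(k["extrinsics"]);q=k["camera_matrix"]@(T[:3,:3]@p+T[:3,3]);print(d,(q[:2]/q[2]).round(1))
E
```

```text
[[  4   6  -7 413 130  23  76  89  99]
 [  9  -3 -12 415 139  31 153 129 119]
 [ 10  -7 -13 415 143  32  65 135 176]
 [ 10  -5 -14 415 141  32 150 142 146]
 [ 10   3 -14 415 132  33 138 127 119]
 [ 10   5 -15 415 130  33 143 132 124]
 [  5   7 -15 411 128  31  57  54  53]
 [ 10  -1 -15 415 136  34  83  64  55]
 [ 10   1 -15 415 134  34  93  78  70]
 [  6  11 -17 411 124  34  32  16  10]
 [  9   1 -17 413 134  35  91  88  87]
 [  6 -13 -18 409 148  35  25  65  92]
 [ 10  -2 -19 413 138  37  98  92  89]
 [ 10  -4 -19 413 140  37 131 127 126]]
-0.013 [231.1 265.2]
0 [231.9 262.7]
0.019 [233.  259.1]
-0.013 [390. 240.]
0 [387.4 244.4]
0.019 [383.6 250.8]
```

View pics/both3.png

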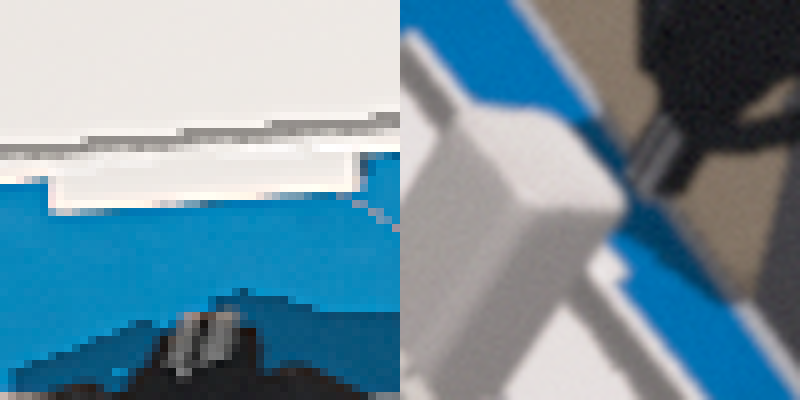

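By both cameras the real fingertips end about 8 mm behind the reported TCP, although the nominal figure is 19 mm ahead. The shift lies along the tool axis only. I'll lower another 12 mm and push the lip.

Call:
{"fn": "play_rows", "kwargs": {"xyz": [[-3,0,6],[-5,0,11],[5,0,15],[14,0,20],[21,0,23],[26,0,25],[31,0,27],[36,0,30],[41,0,32],[41,0,32]], "rot": [[0,0,0],[0,0,0],[0,0,0],[0,0,0],[0,0,0],[0,0,0],[0,0,0],[0,0,0],[0,0,0],[0,0,0]], "grip": [0,0,0,0,0,0,0,0,0,0]}}

```text
time_s: 9.35
eef_pos: [0.463, 0.1396, 0.0039]
eef_rot: [-0.007, 0.976, 0.043, 0.212]
wrist_force: [-0.6, -0.6, -0.4]
opening: -0.002
grasp_force: 0.4
```

```bash
python3 tray.py
```

```text
[0.463  0.1396 0.0039] [-0.62 -0.55 -0.37] 9.35
185 [(234, [0.471, 0.232, 0.029]), (235, [0.469, 0.232, 0.03]), (236, [0.467, 0.233, 0.025])]
195 [(233, [0.473, 0.212, 0.027]), (234, [0.471, 0.212, 0.027]), (235, [0.469, 0.211, 0.029])]
270 [(227, [0.486, 0.056, 0.028]), (228, [0.484, 0.056, 0.029]), (229, [0.482, 0.056, 0.03])]
285 [(226, [0.489, 0.025, 0.027]), (227, [0.486, 0.025, 0.029]), (228, [0.484, 0.025, 0.026])]
```

Call:
{"fn": "play_rows", "kwargs": {"xyz": [[2,0,1],[4,0,2],[6,0,2.7],[8,0,3.6],[10,0,4.5],[12,0,5.4],[14,0,6.3],[16,0,7.2],[18,0,8.1],[18,0,8.1]], "rot": [[0,0,0],[0,0,0],[0,0,0],[0,0,0],[0,0,0],[0,0,0],[0,0,0],[0,0,0],[0,0,0],[0,0,0]], "grip": [0,0,0,0,0,0,0,0,0,0]}}

```text
time_s: 10.65
eef_pos: [0.4826, 0.1413, 0.004]
eef_rot: [-0.007, 0.976, 0.043, 0.212]
wrist_force: [-0.1, -0.5, -1.8]
opening: -0.0
grasp_force: 0.7
```

```bash
python3 tray.py
```

```text
[0.4826 0.1413 0.004 ] [-0.13 -0.45 -1.84] 10.65
185 [(224, [0.492, 0.234, 0.026]), (225, [0.49, 0.234, 0.027]), (226, [0.487, 0.233, 0.028]), (227, [0.485, 0.233, 0.029])]
195 [(224, [0.492, 0.213, 0.028]), (225, [0.49, 0.212, 0.029]), (226, [0.488, 0.213, 0.027])]
270 [(218, [0.505, 0.056, 0.029]), (219, [0.503, 0.056, 0.03]), (220, [0.501, 0.056, 0.028])]
285 [(217, [0.508, 0.025, 0.028]), (218, [0.506, 0.025, 0.025]), (219, [0.503, 0.025, 0.027])]
```

Call:
{"fn": "play_rows", "kwargs": {"xyz": [[2,0,1],[4,0,2],[6,0,2.7],[8,0,3.6],[10,0,4.5],[12,0,5.4],[14,0,6.3],[15,0,7],[15,0,7],[15,0,7]], "rot": [[0,0,0],[0,0,0],[0,0,0],[0,0,0],[0,0,0],[0,0,0],[0,0,0],[0,0,0],[0,0,0],[0,0,0]], "grip": [0,0,0,0,0,0,0,0,0,0]}}

```text
time_s: 11.95
eef_pos: [0.4943, 0.1428, 0.0011]
eef_rot: [-0.007, 0.977, 0.043, 0.207]
wrist_force: [-11.2, -2.1, 2.3]
opening: 0.001
grasp_force: 5.2
```

```bash
python3 tray.py
```

```text
[0.4943 0.1428 0.0011] [-11.24  -2.07   2.34] 11.95
185 [(219, [0.502, 0.234, 0.028]), (220, [0.5, 0.233, 0.029]), (221, [0.498, 0.233, 0.029]), (222, [0.496, 0.234, 0.027])]
195 [(219, [0.502, 0.213, 0.029]), (220, [0.5, 0.213, 0.027]), (221, [0.498, 0.213, 0.027])]
270 [(213, [0.516, 0.057, 0.024]), (214, [0.514, 0.056, 0.029]), (215, [0.512, 0.057, 0.026])]
285 [(212, [0.518, 0.025, 0.028]), (213, [0.516, 0.025, 0.027]), (214, [0.514, 0.025, 0.024])]
```

The tray is home: it travelled about 50 mm and met the stop at 11 N. Next I'll back off, and fit the arm's link lengths from the logged poses to check that the hanging pose is reachable.

Call:
{"fn": "play_rows", "kwargs": {"xyz": [[-8,0,-4],[-18,0,-8],[-36,0,-17],[-54,0,-25],[-56,0,-50],[-56,0,-80],[-56,0,-110],[-56,0,-140],[-56,0,-170],[-56,0,-170]], "rot": [[0,0,0],[0,0,0],[0,0,0],[0,0,0],[0,0,0],[0,0,0],[0,0,0],[0,0,0],[0,0,0],[0,0,0]], "grip": [0,0,0,0,0,0.9,0.9,0.9,0.9,0.9]}}

```text
time_s: 13.25
eef_pos: [0.3796, 0.1329, 0.1384]
eef_rot: [-0.007, 0.976, 0.043, 0.216]
wrist_force: [1.0, -0.9, 0.1]
opening: 0.902
grasp_force: 0.0
```

```bash
cat > kin.py <<'E'
from h import *
from scipy.optimize import least_squares
D=[([-1.38332,.18147,1.60789,0,1.35378,-.20628],[.22052,-.5305,.22388],[-.000775,.98068,.19561,0]),
([-.2913,-.7165,2.4077,.1736,1.0521,1.1375],[.373,.0621,.2014],[-.0071,.976,.0421,.2135]),
([-.0718,-.327,2.4862,.1157,.5618,1.3268],[.3822,.1107,.0755],[-.0071,.9763,.0427,.2122]),
([.025,.001,2.408,.072,.308,1.445],[.412,.1352,.0156],[-.007,.976,.043,.211])]
e=lambda a,t:R.from_euler(a,t)
def fk(q,k):
    h,a2,ex,d4,o4,L,c6=k
    A=e('z',q[0]); p=np.array([0,0,h]); A=A*e('y',q[1]); p=p+A.apply([0,0,a2]); A=A*e('y',q[2]); p=p+A.apply([ex,0,0])
    A=A*e('z',q[3]); p=p+A.apply([0,0,d4]); A=A*e('y',q[4]); p=p+A.apply([0,o4,L]); A=A*e('z',q[5]+c6); return p,A
def fit(D):
    def f(k):
        r=[]
        for q,p,Q in D:
            P,A=fk(q,k); r+=list(P-p)+list(.3*(A.inv()*rq(Q)).as_rotvec())
        return r
    b=None
    for c in (0,1.57,-1.57,3.1):
        s=least_squares(f,[.3,.45,0,.5,.1,.25,c])
        if b is None or s.cost<b.cost:b=s
    return b
E
python3 - <<'E'
from kin import *
o=readout.get_obs(); D.append((o["q"],o["eef_pos"],o["eef_rot"])); print(o["eef_pos"],o["q"].round(3),o["opening"])
b=fit(D); print(b.x.round(4),b.cost,np.abs(b.fun).max()); np.save("k.npy",b.x)
E
```

```text
[0.37962352 0.13286512 0.13840928] [ 0.019 -0.479  2.426  0.036  0.76   1.481] 0.9019951773654113
[0.3191 0.4514 0.1022 0.518  0.1174 0.3362 1.5706] 0.0001121861587448449 0.00911223030623906
```

```bash
cat >> kin.py <<'E'
lo=np.array([-2.99,-.89,.3,-1.14,0,-3.12]);hi=np.array([2.99,2.07,2.58,4.28,2.63,3.12]); 
OFF=.027
def ik(g,Rt,seeds,k,off=None):
    p=np.array(g)+Rt.apply([0,0,OFF if off is None else off]); out=[]
    for s in seeds:
        r=least_squares(lambda q:list(fk(q,k)[0]-p)+list(.3*(fk(q,k)[1].inv()*Rt).as_rotvec()),np.clip(s,lo+.01,hi-.01),bounds=(lo,hi))
        if np.abs(r.fun).max()<3e-3 and not any(np.abs(r.x-x).max()<.05 for x in out): out.append(r.x)
    return out
def tool(b,perp,t,y): return frame(np.cos(t)*np.array(perp)+np.sin(t)*np.array(b),y)
bf=-ax; pf=np.cos(np.radians(25))*X+np.sin(np.radians(25))*Z
E
cat > plan.py <<'E'
from kin import *
k=np.load("k.npy"); rng=np.random.default_rng(0)
seeds=[[.2,-.3,2.2,q4,.7,q6] for q4 in(0,1.5,3,-1) for q6 in(-2,-.8,.8,2)]
sp=[[-.5,0,2,q4,1,q6] for q4 in(0,1.5,-1) for q6 in(-2,-.8,.8,2)]
s=.045
for t in (0,20,35,45,55):
  for sg in(1,-1):
    tr=np.radians(t)
    Rp=tool([0,1,0],[0,0,-1],tr,[sg,0,0]); Rf=tool(bf,pf,tr,sg*Y)
    print(t,sg,"pick",[x.round(2).tolist() for x in ik([.4733,-.263+s,.03],Rp,sp,k)])
    for h in(.0,.10): print("   final",h,[x.round(2).tolist() for x in ik(seat+(.132-s+h)*ax,Rf,seeds,k)])
E
python3 plan.py
```

```text
0 1 pick [[-0.66, 0.37, 1.87, -0.0, 0.9, -0.66]]
   final 0.0 [[0.73, 0.99, 1.99, 3.75, 1.87, 1.47]]
   final 0.1 [[0.81, 0.7, 2.18, 3.81, 1.81, 1.39]]
0 -1 pick [[-0.66, 0.37, 1.87, 0.0, 0.9, 2.48]]
   final 0.0 [[0.73, 0.99, 1.99, 3.75, 1.87, -1.67]]
   final 0.1 [[0.81, 0.7, 2.18, 3.81, 1.81, -1.75]]
20 1 pick [[-0.8, 0.5, 1.78, 0.27, 1.12, -0.95]]
   final 0.0 [[0.77, 0.65, 2.17, 3.83, 1.41, 1.36]]
   final 0.1 [[0.84, 0.23, 2.33, 3.95, 1.24, 1.16]]
20 -1 pick [[-0.8, 0.5, 1.78, 0.27, 1.12, 2.19]]
   final 0.0 [[0.77, 0.65, 2.17, 3.83, 1.41, -1.78]]
   final 0.1 [[0.84, 0.23, 2.33, 3.95, 1.24, -1.98]]
35 1 pick [[-0.87, 0.64, 1.69, 0.39, 1.33, -1.07]]
   final 0.0 [[0.72, 0.32, 2.23, 3.95, 0.95, 1.15]]
   final 0.1 [[0.72, -0.15, 2.32, 4.23, 0.72, 0.73]]
35 -1 pick [[-0.87, 0.64, 1.69, 0.39, 1.33, 2.07]]
   final 0.0 [[0.72, 0.32, 2.23, 3.95, 0.95, -1.99]]
   final 0.1 [[0.72, -0.15, 2.32, 4.23, 0.72, -2.41]]
45 1 pick [[-0.91, 0.74, 1.61, 0.45, 1.46, -1.12]]
   final 0.0 [[0.63, 0.13, 2.2, 4.16, 0.61, 0.85]]
   final 0.1 []
45 -1 pick [[-0.91, 0.74, 1.61, 0.45, 1.46, 2.02]]
   final 0.0 [[0.63, 0.13, 2.2, 4.16, 0.61, -2.29]]
   final 0.1 []
55 1 pick [[-0.94, 0.85, 1.54, 0.51, 1.6, -1.15]]
   final 0.0 []
   final 0.1 []
55 -1 pick [[-0.94, 0.85, 1.54, 0.51, 1.6, 1.99]]
   final 0.0 []
   final 0.1 []
```

```bash
cat > plan2.py <<'E'
from kin import *
k=np.load("k.npy"); s=.045; t=np.radians(20)
Rp=tool([0,1,0],[0,0,-1],t,[1,0,0]); Rf=tool(bf,pf,t,Y)
pick=ik([.4733,-.263+s,.03],Rp,[[-.8,.5,1.78,.27,1.12,-.95]],k)[0]
lift=ik([.44,-.263+s,.25],Rp,[pick],k)[0]
S=[[.84,.23,2.33,3.95,1.24,1.16]]
pts={}
for n,g in dict(above=seat+(.132-s+.10)*ax,above_back=seat+(.132-s+.10)*ax-.10*X,seat=seat+(.132-s)*ax,retreat=seat+(.132-s)*ax-Rf.apply([0,0,.06])).items():
    r=ik(g,Rf,S,k); print(n,g.round(3),[x.round(2).tolist() for x in r]); pts[n]=r
print("pick",pick.round(2),"lift",lift.round(2))
if pts["above_back"]:
  B=pts["above_back"][0]
  for a in np.linspace(0,1,11):
    q=lift+a*(B-lift); P,A=fk(q,k); g=P-A.apply([0,0,OFF]); w=P-A.apply([0,k[4],k[5]]); el=np.array([0,0,k[0]])+(e('z',q[0])*e('y',q[1])).apply([0,0,k[1]])
    print(a.round(1),"g",g.round(3),"zt",A.apply([0,0,1]).round(2),"wrist",w.round(2),"elbow",el.round(2))
E
python3 plan2.py
```

```text
above [0.522 0.144 0.249] [[0.84, 0.23, 2.33, 3.95, 1.24, 1.16]]
above_back [0.423 0.136 0.249] [[1.12, 0.09, 2.48, 4.21, 1.37, 1.07]]
seat [0.564 0.147 0.159] [[0.77, 0.65, 2.17, 3.83, 1.41, 1.36]]
retreat [0.505 0.142 0.154] [[0.89, 0.67, 2.24, 3.95, 1.5, 1.4]]
pick [-0.8   0.5   1.78  0.27  1.12 -0.95] lift [-0.85  0.14  1.73  0.23  1.54 -0.88]
0.0 g [ 0.44  -0.218  0.25 ] zt [-0.    0.34 -0.94] wrist [ 0.32 -0.32  0.54] elbow [ 0.04 -0.05  0.77]
0.1 g [ 0.529 -0.054  0.309] zt [ 0.16  0.62 -0.77] wrist [ 0.36 -0.23  0.54] elbow [ 0.05 -0.04  0.77]
0.2 g [0.57  0.084 0.391] zt [ 0.23  0.84 -0.5 ] wrist [ 0.39 -0.14  0.54] elbow [ 0.05 -0.03  0.77]
0.3 g [0.58  0.182 0.475] zt [ 0.25  0.95 -0.17] wrist [ 0.39 -0.08  0.55] elbow [ 0.05 -0.01  0.77]
0.4 g [0.576 0.236 0.541] zt [0.28 0.95 0.15] wrist [ 0.39 -0.04  0.55] elbow [ 0.05 -0.    0.77]
0.5 g [0.57  0.255 0.574] zt [0.34 0.85 0.41] wrist [ 0.38 -0.01  0.53] elbow [0.05 0.01 0.77]
0.6 g [0.565 0.251 0.567] zt [0.47 0.69 0.56] wrist [ 0.37 -0.    0.49] elbow [0.05 0.02 0.77]
0.7 g [0.555 0.236 0.52 ] zt [0.63 0.51 0.58] wrist [0.34 0.   0.43] elbow [0.04 0.02 0.77]
0.8 g [0.532 0.213 0.442] zt [0.79 0.35 0.49] wrist [0.29 0.01 0.35] elbow [0.03 0.03 0.77]
0.9 g [0.488 0.181 0.347] zt [0.93 0.21 0.31] wrist [0.22 0.   0.28] elbow [0.03 0.03 0.77]
1.0 g [0.423 0.136 0.249] zt [0.99 0.08 0.09] wrist [ 0.13 -0.01  0.22] elbow [0.02 0.04 0.77]
```

```bash
python3 - <<'E'
from h import *
for n in("top0","scene0"):
    W=cloud(dict(np.load(f"pics/{n}.npz"))).reshape(-1,3); W=W[np.isfinite(W[:,0])]
    for z0 in(.25,.35,.45,.55):
        m=(W[:,2]>z0)&(W[:,2]<z0+.1)&(W[:,0]>.3)&(W[:,0]<1.1)&(abs(W[:,1])<.5); P=W[m]
        print(n,z0,len(P),P.min(0).round(2) if len(P) else "",P.max(0).round(2) if len(P) else "", "y<.3 minx", P[P[:,1]<.3][:,0].min().round(2) if (P[:,1]<.3).any() else "")
E
cat > plan3.py <<'E'
from kin import *
k=np.load("k.npy"); s=.045; t=np.radians(20)
Rp=tool([0,1,0],[0,0,-1],t,[1,0,0]); Rf=tool(bf,pf,t,Y)
if __name__=="__main__":
    print("hover"); rel(np.array([.4733,-.263+s,.13])+Rp.apply([0,0,OFF]),Rp)
    o=readout.get_obs(); print(ik([.4733,-.263+s,.13],Rp,[o["q"]],k))
E
python3 plan3.py
```

```text
top0 0.25 7908 [ 0.74 -0.28  0.25] [0.77 0.17 0.35] y<.3 minx 0.74
top0 0.35 7218 [ 0.74 -0.28  0.35] [0.78 0.17 0.38] y<.3 minx 0.74
top0 0.45 0   y<.3 minx 
top0 0.55 89 [ 0.3  -0.06  0.58] [ 0.3  -0.05  0.62] y<.3 minx 0.3
scene0 0.25 1719 [ 0.74 -0.27  0.25] [0.8  0.18 0.35] y<.3 minx 0.74
scene0 0.35 2515 [ 0.74 -0.28  0.35] [0.79 0.17 0.38] y<.3 minx 0.74
scene0 0.45 0   y<.3 minx 
scene0 0.55 0   y<.3 minx 
hover
xyz [42.9, 348.3, 58.9] rot [0.57, -0.066, -1.37]
[array([-0.79970331,  0.34167636,  1.75646841,  0.24949508,  1.30680307,
       -0.89688879])]
```

Call:
{"fn": "play_rows", "kwargs": {"xyz": [[0,35,-10],[4,70,-20],[8,110,-20],[14,150,-10],[20,190,5],[26,230,20],[31,265,32],[36,300,44],[40,330,54],[43,348,59]], "rot": [[0.057,-0.007,-0.137],[0.114,-0.013,-0.274],[0.171,-0.02,-0.411],[0.228,-0.026,-0.548],[0.285,-0.033,-0.685],[0.342,-0.04,-0.822],[0.399,-0.046,-0.959],[0.456,-0.053,-1.096],[0.513,-0.059,-1.233],[0.57,-0.066,-1.37]], "grip": [0.9,0.9,0.9,0.9,0.9,0.9,0.9,0.9,0.9,0.9]}}

```text
time_s: 14.5
eef_pos: [0.4712, -0.2104, 0.0982]
eef_rot: [-0.124, 0.71, 0.683, 0.123]
wrist_force: [0.1, 0.6, 0.5]
opening: 0.899
grasp_force: 0.0
```

```bash
python3 tray.py; python3 - <<'E'
from plan3 import *
o=readout.get_obs(); print(o["q"].round(3),o["eef_pos"].round(4),fk(o["q"],k)[0].round(4)); rel(np.array([.4733,-.263+s,.13])+Rp.apply([0,0,OFF]),Rp)
c=vision.camera("top");W=cloud(c)
# fingers in tool coords: highest tool z points
A=rq(o["eef_rot"]); P=A.inv().apply(W.reshape(-1,3)-o["eef_pos"])*1000; Wf=W.reshape(-1,3)
m=(abs(P[:,0])<30)&(abs(P[:,1])<70)&(P[:,2]>-60)&(Wf[:,2]>.075)
Q=P[m]; i=np.argsort(-Q[:,2])[:12]; print(Q[i].round(0))
for sg in(-1,1):
    a=Q[(Q[:,1]*sg>0)&(Q[:,2]>-50)]; print(sg,len(a),a.min(0).round(),a.max(0).round()) if len(a) else 0
E
```

```text
[ 0.4712 -0.2104  0.0982] [0.09 0.65 0.51] 14.5
185 [(219, [0.502, 0.234, 0.029]), (220, [0.5, 0.234, 0.028]), (221, [0.498, 0.234, 0.027]), (222, [0.496, 0.234, 0.026])]
195 [(219, [0.502, 0.213, 0.028]), (220, [0.5, 0.212, 0.03]), (221, [0.498, 0.213, 0.028])]
270 [(213, [0.516, 0.057, 0.026]), (214, [0.514, 0.057, 0.026]), (215, [0.512, 0.056, 0.028])]
285 [(212, [0.519, 0.025, 0.024]), (213, [0.516, 0.025, 0.028]), (214, [0.514, 0.025, 0.025])]
[-0.809  0.346  1.724  0.249  1.333 -0.869] [ 0.4727 -0.2122  0.0984] [ 0.4791 -0.221   0.1156]
xyz [5.4, 0.5, -4.7] rot [0.005, 0.0, -0.03]
[[  7.  38. -15.]
 [  7.  37. -18.]
 [  5.  37. -19.]
 [  1.  38. -19.]
 [ 10.  39. -20.]
 [ 10. -41. -20.]
 [ -1.  38. -21.]
 [ 11.  40. -21.]
 [  4.  37. -21.]
 [  7. -47. -21.]
 [ 11. -40. -22.]
 [ -2.  38. -22.]]
-1 64 [  6. -53. -49.] [ 14. -40. -20.]
1 78 [-10.  37. -49.] [ 13.  51. -15.]
```

```bash
python3 - <<'E'
from plan3 import *
rel(np.array([.4733,-.263+s,.029])+Rp.apply([0,0,OFF]),Rp)
E
```

```text
xyz [-31.0, 1.6, 89.8] rot [0.007, -0.001, -0.04]
```

Call:
{"fn": "play_rows", "kwargs": {"xyz": [[-4,0.3,13],[-9,0.6,26],[-14,0.9,39],[-18,1.1,52],[-22,1.3,64],[-26,1.5,76],[-29,1.6,84],[-31,1.6,90],[-31,1.6,90],[-31,1.6,90]], "rot": [[0.007,0,-0.035],[0.007,0,-0.035],[0.007,0,-0.035],[0.007,0,-0.035],[0.007,0,-0.035],[0.007,0,-0.035],[0.007,0,-0.035],[0.007,0,-0.035],[0.007,0,-0.035],[0.007,0,-0.035]], "grip": [0.9,0.9,0.9,0.9,0.9,0.9,0.9,0.9,0.9,0.9]}}

```text
time_s: 15.85
eef_pos: [0.4726, -0.2071, 0.006]
eef_rot: [-0.123, 0.698, 0.694, 0.123]
wrist_force: [0.4, -0.8, -0.0]
opening: 0.902
grasp_force: 0.0
```

```bash
python3 - <<'E'
from plan3 import *
o=readout.get_obs(); print(o["wrist_force"],o["eef_pos"]); rel(np.array([.4733,-.263+s,.029])+Rp.apply([0,0,OFF]),Rp)
E
```

```text
[ 0.3883898  -0.78476233 -0.0471841 ] [ 0.47258577 -0.20713926  0.00600137]
xyz [-2.3, 0.7, 1.7] rot [0.002, -0.001, -0.005]
```

Close on the bottle.

Call:
{"fn": "play_rows", "kwargs": {"xyz": [[-2,0.7,0],[-2,0.7,0],[-2,0.7,0],[-2,0.7,0],[-2,0.7,0],[-2,0.7,0],[-2,0.7,0],[-2,0.7,0],[-2,0.7,0],[-2,0.7,0]], "rot": [[0,0,0],[0,0,0],[0,0,0],[0,0,0],[0,0,0],[0,0,0],[0,0,0],[0,0,0],[0,0,0],[0,0,0]], "grip": [0.85,0.8,0.75,0.7,0.65,0.6,0.55,0.5,0.45,0.4]}}

```text
time_s: 17.1
eef_pos: [0.4732, -0.2091, 0.0052]
eef_rot: [-0.123, 0.698, 0.694, 0.123]
wrist_force: [1.3, -1.5, 3.3]
opening: 0.575
grasp_force: 62.3
```

```bash
python3 - <<'E'
from plan3 import *
o=readout.get_obs(); print(o["opening"],o["grasp_force"],o["wrist_force"],o["eef_pos"]); rel(np.array([.4733,-.263+s,.029])+Rp.apply([0,0,OFF]),Rp)
E
```

```text
0.5746096927083202 62.28186171501875 [ 1.26802789 -1.51653804  3.3421777 ] [ 0.47324962 -0.20906335  0.00521568]
xyz [-0.3, 0.0, 1.6] rot [0.002, -0.001, -0.005]
```

Call:
{"fn": "play_rows", "kwargs": {"xyz": [[3,0,-9],[10,0,-28],[17,0,-47],[26,0,-70],[35,0,-95],[44,0,-120],[53,0,-145],[61,0,-168],[68,0,-188],[68,0,-188]], "rot": [[0,0,0],[0,0,0],[0,0,0],[0,0,0],[0,0,0],[0,0,0],[0,0,0],[0,0,0],[0,0,0],[0,0,0]], "grip": [0.4,0.4,0.4,0.4,0.4,0.4,0.4,0.4,0.4,0.4]}}

```text
time_s: 18.35
eef_pos: [0.4741, -0.2103, 0.2077]
eef_rot: [-0.121, 0.698, 0.695, 0.123]
wrist_force: [-1.1, 0.3, -1.4]
opening: 0.579
grasp_force: 62.2
```

```bash
cat > meas.py <<'E'
from plan3 import *
o=readout.get_obs(); print(o["opening"].round(3) if hasattr(o["opening"],'round') else o["opening"],o["grasp_force"],o["eef_pos"].round(4),o["q"].round(3))
E
cat > plan4.py <<'E'
from plan3 import *
o=readout.get_obs(); D.append((o["q"],o["eef_pos"],o["eef_rot"])); b=fit(D[:1]+D[2:]); k=b.x; np.save("k.npy",k); print("fit",k.round(3),np.abs(b.fun).max().round(4))
lift=o["q"]; S=[[.84,.23,2.33,3.95,1.24,1.16]]
B=ik(seat+(.132-s+.15)*ax,Rf,S,k); print([x.round(2) for x in B]); B=B[0]
R0=rq(o["eef_rot"]);p0=o["eef_pos"]; P0,A0=fk(lift,k)
print("A0 err",(P0-p0).round(3),(A0.inv()*R0).as_rotvec().round(3))
np.save("path.npy",np.array([lift,B]))
P1=seat+(.132-s+.15)*ax+Rf.apply([0,0,OFF])
n=20
Pprev=p0;Rprev=R0
for i in range(1,n+1):
    a=i/n; q=lift+a*(B-lift); P,A=fk(q,k)
    P=P-(P0-p0)*(1-a)-(fk(B,k)[0]-P1)*a
    if i==11: p0,R0=Pn,An
    print(i,"W",P.round(3),"zt",A.apply([0,0,1]).round(2),"xyz",(R0.inv().apply(P-p0)*1000).round(0).tolist(),"rot",(R0.inv()*A).as_rotvec().round(3).tolist(),"step",(np.linalg.norm(P-Pprev)*1000).round(),np.degrees((Rprev.inv()*A).magnitude()).round(1))
    Pn,An=P,A;Pprev,Rprev=P,A
E
python3 meas.py; python3 plan4.py
python3 - <<'E'
from plan3 import *
o=readout.get_obs(); A=rq(o["eef_rot"])
c=vision.camera("top");W=cloud(c).reshape(-1,3); col=c["color"].reshape(-1,3)
P=A.inv().apply(W-o["eef_pos"])*1000
m=(col.min(1)>140)&(W[:,2]>.12)&(abs(P[:,0])<130)&(abs(P[:,1])<40)&(abs(P[:,2])<90)
Q=P[m]; th=np.radians(20); b=np.array([np.cos(th),0,np.sin(th)]); n=np.array([-np.sin(th),0,np.cos(th)])
u=Q@b; h=Q@n; print(len(Q),"along b",u.min(),u.max(),"h top (neg=up)",np.percentile(h,[1,50]),"y",Q[:,1].min(),Q[:,1].max())
nk=Q[u>70]; print("neck y mean",nk[:,1].min(),nk[:,1].max(), "h",nk@n.T if len(nk)<3 else np.percentile(nk@n,[2,50])); bd=Q[(u<30)]; print("body",bd[:,1].min(),bd[:,1].max(),np.percentile(bd@n,[2,50]))
E
```

```text
0.5793218728844169 62.17393979430199 [ 0.4741 -0.2103  0.2077] [-0.804  0.207  1.652  0.241  1.535 -0.839]
fit [0.322 0.451 0.105 0.515 0.117 0.342 1.57 ] 0.0141
[array([ 0.88, -0.02,  2.39,  4.05,  1.13,  0.98])]
A0 err [ 0.001 -0.002  0.014] [-0.  0.  0.]
1 W [ 0.526 -0.13   0.238] zt [ 0.11  0.46 -0.88] xyz [86.0, 52.0, -1.0] rot [-0.098, 0.14, 0.031] step 101.0 10.0
2 W [ 0.567 -0.052  0.277] zt [ 0.19  0.59 -0.79] xyz [173.0, 92.0, -11.0] rot [-0.173, 0.295, 0.074] step 96.0 10.2
3 W [0.596 0.019 0.322] zt [ 0.25  0.7  -0.67] xyz [255.0, 121.0, -29.0] rot [-0.223, 0.463, 0.129] step 89.0 10.5
4 W [0.615 0.082 0.371] zt [ 0.29  0.79 -0.54] xyz [331.0, 140.0, -53.0] rot [-0.246, 0.638, 0.196] step 82.0 10.8
5 W [0.627 0.135 0.42 ] zt [ 0.32  0.86 -0.39] xyz [397.0, 151.0, -82.0] rot [-0.243, 0.817, 0.275] step 73.0 11.2
6 W [0.633 0.177 0.469] zt [ 0.35  0.91 -0.23] xyz [453.0, 157.0, -114.0] rot [-0.214, 0.997, 0.365] step 64.0 11.6
7 W [0.634 0.207 0.514] zt [ 0.36  0.93 -0.08] xyz [497.0, 159.0, -145.0] rot [-0.16, 1.174, 0.466] step 54.0 11.9
8 W [0.634 0.228 0.553] zt [0.38 0
[... 996 characters left out ...]
 0.25 0.42] xyz [-56.0, 50.0, -28.0] rot [0.172, 0.794, 1.394] step 78.0 13.0
18 W [0.601 0.209 0.453] zt [0.93 0.19 0.32] xyz [-101.0, 83.0, -91.0] rot [0.18, 0.916, 1.582] step 85.0 12.8
19 W [0.568 0.177 0.376] zt [0.97 0.13 0.21] xyz [-153.0, 114.0, -158.0] rot [0.186, 1.048, 1.758] step 90.0 12.6
20 W [0.528 0.144 0.297] zt [0.99 0.08 0.09] xyz [-209.0, 140.0, -229.0] rot [0.19, 1.191, 1.92] step 94.0 12.3
1523 along b -26.6704328332925 77.13132090369287 h top (neg=up) [-49.82633332 -46.36627939] y -25.312101418355713 22.143275966442953
neck y mean -14.750528455728285 11.480925768476729 h [-37.63191444 -34.20370473]
body -25.312101418355713 22.143275966442953 [-49.74528602 -47.08826081]
```

```bash
cat > step.py <<'E'
import sys
from plan3 import *
N=int(sys.argv[1]); o=readout.get_obs(); q0=o["q"]; B=np.load("path.npy")[1]; R0=rq(o["eef_rot"]);p0=o["eef_pos"]
print("t",o["time_s"],p0.round(3),q0.round(2),o["opening"],o["grasp_force"])
P0,A0=fk(q0,k); P1=seat+(.132-s+.15)*ax+Rf.apply([0,0,OFF]); PB,AB=fk(B,k)
X_=[];Ro=[];pp=p0;RR=R0
for i in range(1,11):
    a=min(1,i/N); P,A=fk(q0+a*(B-q0),k); P=P-(P0-p0)*(1-a)-(PB-P1)*a; A=A*(A0.inv()*R0) if a<.5 else A*(AB.inv()*Rf)
    X_.append((R0.inv().apply(P-p0)*1000).round(0).astype(int).tolist()); Ro.append((R0.inv()*A).as_rotvec().round(3).tolist())
    print(i,P.round(2),"step",(np.linalg.norm(P-pp)*1000).round(),np.degrees((RR.inv()*A).magnitude()).round(1)); pp,RR=P,A
print(X_);print(Ro)
E
python3 step.py 30
```

```text
t 18.4 [ 0.473 -0.21   0.206] [-0.8   0.21  1.65  0.24  1.53 -0.84] 0.5792778709895237 62.174694053828716
1 [ 0.51 -0.16  0.23] step 68.0 6.6
2 [ 0.54 -0.1   0.25] step 66.0 6.7
3 [ 0.57 -0.05  0.28] step 63.0 6.8
4 [ 0.59 -0.    0.31] step 60.0 7.0
5 [0.6  0.04 0.34] step 57.0 7.1
6 [0.61 0.08 0.37] step 54.0 7.3
7 [0.62 0.12 0.4 ] step 50.0 7.4
8 [0.63 0.15 0.44] step 46.0 7.6
9 [0.63 0.18 0.47] step 42.0 7.8
10 [0.63 0.2  0.5 ] step 37.0 7.9
[[57, 36, 0], [115, 67, -4], [173, 92, -11], [228, 112, -22], [281, 128, -36], [331, 140, -53], [376, 148, -72], [417, 154, -92], [453, 157, -114], [484, 159, -135]]
[[-0.068, 0.091, 0.019], [-0.126, 0.19, 0.044], [-0.173, 0.295, 0.074], [-0.209, 0.405, 0.11], [-0.233, 0.52, 0.151], [-0.246, 0.637, 0.197], [-0.247, 0.756, 0.248], [-0.236, 0.876, 0.305], [-0.214, 0.996, 0.366], [-0.181, 1.114, 0.432]]
```

Call:
{"fn": "play_rows", "kwargs": {"xyz": [[56,33,-8],[115,66,-12],[173,92,-18],[228,112,-26],[281,128,-38],[331,140,-53],[376,148,-72],[417,154,-92],[453,157,-114],[484,159,-135]], "rot": [[-0.068,0.091,0.019],[-0.126,0.19,0.044],[-0.173,0.295,0.074],[-0.209,0.405,0.11],[-0.233,0.52,0.151],[-0.246,0.637,0.197],[-0.247,0.756,0.248],[-0.236,0.876,0.305],[-0.214,0.996,0.366],[-0.181,1.114,0.432]], "grip": [0.4,0.4,0.4,0.4,0.4,0.4,0.4,0.4,0.4,0.4]}}

```text
time_s: 19.65
eef_pos: [0.6344, 0.1989, 0.4975]
eef_rot: [-0.433, 0.662, 0.353, 0.501]
wrist_force: [-0.1, 0.4, -0.9]
opening: 0.574
grasp_force: 62.0
```

```bash
python3 step.py 20
```

```text
t 19.65 [0.634 0.199 0.498] [-0.42  0.09  1.74  1.44  1.59 -0.04] 0.573852155160408 61.9794961810112
1 [0.63 0.22 0.53] step 40.0 8.1
2 [0.63 0.23 0.56] step 35.0 8.3
3 [0.63 0.24 0.59] step 29.0 8.4
4 [0.63 0.25 0.61] step 24.0 8.6
5 [0.63 0.25 0.63] step 18.0 8.7
6 [0.63 0.24 0.65] step 13.0 8.8
7 [0.63 0.24 0.65] step 9.0 8.9
8 [0.63 0.23 0.65] step 7.0 9.0
9 [0.63 0.22 0.65] step 10.0 9.0
10 [0.63 0.21 0.64] step 14.0 9.1
[[34, -16, 14], [64, -30, 22], [91, -42, 26], [113, -50, 27], [131, -56, 24], [143, -58, 20], [150, -57, 14], [151, -53, 7], [146, -47, 1], [136, -40, -5]]
[[0.041, 0.114, 0.073], [0.084, 0.223, 0.156], [0.128, 0.328, 0.25], [0.174, 0.427, 0.352], [0.22, 0.521, 0.462], [0.265, 0.609, 0.58], [0.31, 0.692, 0.704], [0.352, 0.77, 0.834], [0.391, 0.844, 0.968], [0.426, 0.913, 1.107]]
```

Call:
{"fn": "play_rows", "kwargs": {"xyz": [[34,-16,14],[64,-30,22],[91,-42,26],[113,-50,27],[131,-56,24],[143,-58,20],[150,-57,14],[151,-53,7],[146,-47,1],[136,-40,-5]], "rot": [[0.041,0.114,0.073],[0.084,0.223,0.156],[0.128,0.328,0.25],[0.174,0.427,0.352],[0.22,0.521,0.462],[0.265,0.609,0.58],[0.31,0.692,0.704],[0.352,0.77,0.834],[0.391,0.844,0.968],[0.426,0.913,1.107]], "grip": [0.4,0.4,0.4,0.4,0.4,0.4,0.4,0.4,0.4,0.4]}}

```text
time_s: 20.9
eef_pos: [0.6306, 0.2133, 0.6368]
eef_rot: [0.843, -0.371, 0.158, -0.355]
wrist_force: [-0.5, -0.0, -0.4]
opening: 0.58
grasp_force: 62.0
```

```bash
python3 step.py 12
```

```text
t 20.9 [0.631 0.213 0.637] [-0.16  0.1   2.    2.51  1.53  0.77] 0.5795889836684329 62.017124108970165
1 [0.63 0.21 0.63] step 9.0 7.2
2 [0.64 0.2  0.62] step 13.0 7.3
3 [0.64 0.19 0.61] step 17.0 7.4
4 [0.64 0.18 0.59] step 22.0 7.5
5 [0.64 0.18 0.56] step 26.0 7.5
6 [0.63 0.17 0.53] step 31.0 7.5
7 [0.62 0.17 0.5 ] step 35.0 7.5
8 [0.61 0.16 0.46] step 39.0 7.5
9 [0.6  0.16 0.42] step 42.0 7.5
10 [0.58 0.16 0.38] step 46.0 7.4
[[8, 0, -5], [15, 4, -14], [22, 12, -28], [28, 24, -45], [31, 39, -66], [33, 56, -91], [31, 76, -120], [26, 97, -153], [18, 117, -189], [7, 137, -229]]
[[0.048, 0.065, 0.098], [0.086, 0.132, 0.199], [0.115, 0.202, 0.303], [0.135, 0.275, 0.409], [0.147, 0.351, 0.515], [0.149, 0.429, 0.621], [0.144, 0.509, 0.724], [0.13, 0.593, 0.825], [0.11, 0.679, 0.921], [0.083, 0.767, 1.012]]
```

Call:
{"fn": "play_rows", "kwargs": {"xyz": [[8,0,-5],[15,4,-14],[22,12,-28],[28,24,-45],[31,39,-66],[33,56,-91],[31,76,-120],[26,97,-153],[18,117,-189],[7,137,-229]], "rot": [[0.048,0.065,0.098],[0.086,0.132,0.199],[0.115,0.202,0.303],[0.135,0.275,0.409],[0.147,0.351,0.515],[0.149,0.429,0.621],[0.144,0.509,0.724],[0.13,0.593,0.825],[0.11,0.679,0.921],[0.083,0.767,1.012]], "grip": [0.4,0.4,0.4,0.4,0.4,0.4,0.4,0.4,0.4,0.4]}}

```text
time_s: 22.15
eef_pos: [0.5803, 0.1547, 0.3803]
eef_rot: [0.804, -0.065, 0.591, -0.026]
wrist_force: [0.6, -0.3, 0.0]
opening: 0.577
grasp_force: 62.0
```

```bash
python3 - <<'E'
from plan3 import *
o=readout.get_obs(); print(o["q"].round(2),o["eef_pos"].round(3))
P1=seat+(.132-s+.15)*ax+Rf.apply([0,0,OFF]); rel(P1,Rf)
P1=seat+(.132-s+.11)*ax+Rf.apply([0,0,OFF]); rel(P1,Rf)
E
```

```text
[0.05 0.09 2.42 3.11 1.23 1.45] [0.58  0.155 0.38 ]
xyz [64.1, 2.8, -75.1] rot [-0.02, 0.21, 0.143]
xyz [103.3, 8.5, -69.6] rot [-0.02, 0.21, 0.143]
```

```bash
cat > kin2.py <<'E'
from kin import *
import kin
D+=[([-.804,.207,1.652,.241,1.535,-.839],[.4741,-.2103,.2077],[-.121,.698,.695,.123]),
([-.42,.09,1.74,1.44,1.59,-.04],[.634,.199,.498],[-.433,.662,.353,.501]),
([-.16,.10,2.0,2.51,1.53,.77],[.631,.213,.637],[.843,-.371,.158,-.355])]
def fk(q,k):
    h,a2,ex,d4,o4,L,c6,o1,x5=k
    A=e('z',q[0]); p=np.array([0,0,h]); A=A*e('y',q[1]); p=p+A.apply([0,0,a2]); A=A*e('y',q[2]); p=p+A.apply([ex,o1,0])
    A=A*e('z',q[3]); p=p+A.apply([0,0,d4]); A=A*e('y',q[4]); p=p+A.apply([x5,o4,L]); A=A*e('z',q[5]+c6); return p,A
kin.fk=fk
def fit(D):
    def f(k):
        r=[]
        for q,p,Q in D:
            P,A=fk(q,k); r+=list(P-p)+list(.3*(A.inv()*rq(Q)).as_rotvec())
        return r
    return least_squares(f,[.3,.45,0,.5,.1,.25,1.57,0,0],loss='soft_l1',f_scale=.005)
E
cat > plan5.py <<'E'
from kin2 import *
o=readout.get_obs(); D.append((o["q"],o["eef_pos"],o["eef_rot"])); b=fit(D); k=b.x; np.save("k2.npy",k); print(k.round(4)); print(np.abs(b.fun).reshape(-1,6).max(1).round(4))
s=.045; t=np.radians(20); Rf=tool(bf,pf,t,Y)
S=[o["q"],[.84,.23,2.33,3.95,1.24,1.16],[.2,.2,2.4,3.2,1.2,1.4]]
for h in(.15,.11,.06,0): print(h,[x.round(2).tolist() for x in ik(seat+(.132-s+h)*ax,Rf,S,k)])
print("ret",[x.round(2).tolist() for x in ik(seat+(.132-s)*ax-Rf.apply([0,0,.06]),Rf,S,k)])
E
python3 plan5.py
```

```text
[3.1400e-01 4.3860e-01 8.5800e-02 5.1480e-01 1.0000e-04 3.2600e-01
 1.5704e+00 1.1770e-01 1.0000e-04]
[0.0002 0.0001 0.0001 0.0002 0.0004 0.0014 0.0008 0.0009]
0.15 [[-0.0, 0.02, 2.57, 3.05, 1.11, 1.62]]
0.11 [[0.01, 0.24, 2.51, 3.06, 1.26, 1.6]]
0.06 [[0.01, 0.46, 2.42, 3.07, 1.4, 1.59]]
0 [[0.02, 0.68, 2.31, 3.08, 1.51, 1.58]]
ret [[0.0, 0.72, 2.41, 3.06, 1.65, 1.57]]
```

The model with the lateral offset placed before joint 4 fits all the poses to about 1 mm, and the final poses are reachable in the current branch. Next I'll move above the peg.

Call:
{"fn": "play_rows", "kwargs": {"xyz": [[10,1,-12],[22,2,-24],[34,3,-36],[46,4,-46],[58,5,-54],[70,6,-60],[82,7,-65],[94,8,-68],[103,8.5,-70],[103,8.5,-70]], "rot": [[-0.003,0.035,0.024],[-0.006,0.07,0.048],[-0.01,0.105,0.072],[-0.013,0.14,0.095],[-0.016,0.175,0.119],[-0.02,0.21,0.143],[-0.02,0.21,0.143],[-0.02,0.21,0.143],[-0.02,0.21,0.143],[-0.02,0.21,0.143]], "grip": [0.4,0.4,0.4,0.4,0.4,0.4,0.4,0.4,0.4,0.4]}}

```text
time_s: 23.4
eef_pos: [0.5462, 0.1451, 0.2623]
eef_rot: [0.738, -0.028, 0.674, 0.029]
wrist_force: [-0.0, 0.4, -0.4]
opening: 0.579
grasp_force: 62.0
```

```bash
python3 - <<'E'
from plan3 import *
o=readout.get_obs(); print(o["q"].round(2),o["eef_pos"].round(4),o["wrist_force"].round(1))
rel(seat+(.132-s+.11)*ax+Rf.apply([0,0,OFF]),Rf)
A=rq(o["eef_rot"]); th=np.radians(20); b=np.array([np.cos(th),0,np.sin(th)])*-1
g=o["eef_pos"]-A.apply([0,0,OFF])
bw=A.apply([-np.cos(th),0,np.sin(th)]); print("b if -x:",bw.round(3)," b if +x:",A.apply([np.cos(th),0,np.sin(th)]).round(3),"want",bf.round(3))
c=vision.camera("top"); s_=vision.camera("scene")
for n,k in(("top",c),("scene",s_)):
    T=np.linalg.inv(k["extrinsics"])
    for nm,p in(("mouth",g+bf*.087),("base",g-bf*.045),("tip",seat+.08*ax),("seat",seat)):
        q=k["camera_matrix"]@(T[:3,:3]@p+T[:3,3]);print(n,nm,(q[:2]/q[2]).round(1))
h=np.zeros((500,800,3),np.uint8); h[:,:400]=cv2.resize(c["color"][120:220,180:260,::-1],(400,500),interpolation=cv2.INTER_CUBIC)
h[:,400:]=cv2.resize(s_["color"][170:270,280:360,::-1],(400,500),interpolation=cv2.INTER_CUBIC); cv2.imwrite("pics/both4.png",h)
E
```

```text
[0.   0.23 2.51 3.06 1.26 1.6 ] [0.5462 0.1451 0.2623] [-0.   0.4 -0.4]
xyz [1.3, 0.6, -1.4] rot [-0.001, 0.003, 0.002]
b if -x: [0.254 0.022 0.967]  b if +x: [ 0.424  0.033 -0.905] want [ 0.421  0.035 -0.906]
top mouth [213.5 179.7]
top base [199.4 200.3]
top tip [216.  176.7]
top seat [222.2 167.6]
scene mouth [330.6 209.1]
scene base [362. 145.]
scene tip [325.  222.7]
scene seat [309.3 254.8]
```

View pics/both4.png

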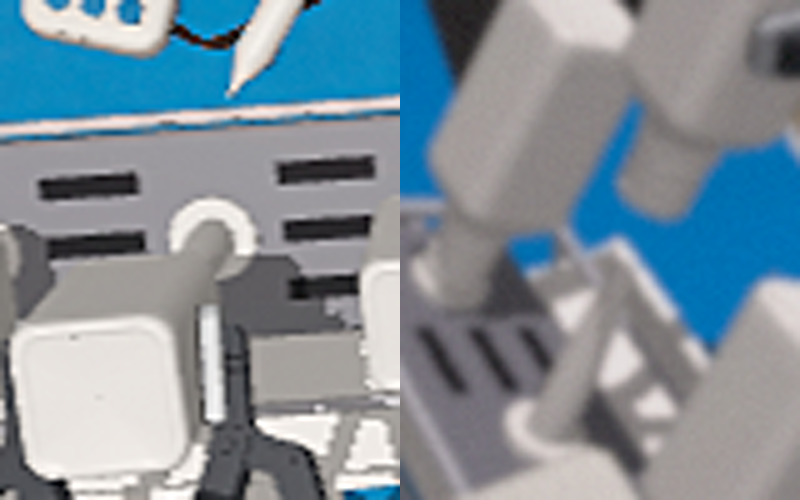

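The scene crop (5x) shows the mouth centre at about (330.6,210), as predicted. The peg tip is at (323.6,223), about 1.5 mm further to +x than planned. I'll shift +x by 1.5 mm and lower slowly along the peg.

```bash
sed -i 's/seat=np.array(\[.601,/seat=np.array([.6025,/' h.py; python3 - <<'E'
from plan3 import *
for h in(.11,.06,.03,.0): rel(seat+(.132-s+h)*ax+Rf.apply([0,0,OFF]),Rf)
E
```

```text
xyz [2.6, 0.4, -0.0] rot [-0.001, 0.005, 0.002]
xyz [49.7, 0.5, 16.8] rot [-0.001, 0.005, 0.002]
xyz [77.9, 0.6, 26.9] rot [-0.001, 0.005, 0.002]
xyz [106.2, 0.7, 37.0] rot [-0.001, 0.005, 0.002]
```

Call:
{"fn": "play_rows", "kwargs": {"xyz": [[2.6,0.4,0],[9,0.4,2.3],[15,0.4,4.4],[21,0.4,6.6],[27,0.4,8.7],[33,0.4,10.8],[39,0.4,13],[45,0.4,15.1],[49.7,0.5,16.8],[49.7,0.5,16.8]], "rot": [[0,0.005,0.002],[0,0.005,0.002],[0,0.005,0.002],[0,0.005,0.002],[0,0.005,0.002],[0,0.005,0.002],[0,0.005,0.002],[0,0.005,0.002],[0,0.005,0.002],[0,0.005,0.002]], "grip": [0.4,0.4,0.4,0.4,0.4,0.4,0.4,0.4,0.4,0.4]}}

```text
time_s: 24.75
eef_pos: [0.5673, 0.1475, 0.2151]
eef_rot: [0.737, -0.028, 0.675, 0.03]
wrist_force: [-0.5, 0.6, -1.1]
opening: 0.58
grasp_force: 62.0
```

```bash
cat > chk.py <<'E'
from plan3 import *
import sys
o=readout.get_obs(); print(o["eef_pos"].round(4),o["wrist_force"].round(1),o["torque"].round(2),o["opening"],o["time_s"])
for h in(.06,.03,.01,0.,-.003): rel(seat+(.132-s+h)*ax+Rf.apply([0,0,OFF]),Rf)
g=o["eef_pos"]-rq(o["eef_rot"]).apply([0,0,OFF]); m=g+bf*.087
s_=vision.camera("scene"); T=np.linalg.inv(s_["extrinsics"])
for p in(m,seat+.08*ax): q=s_["camera_matrix"]@(T[:3,:3]@p+T[:3,3]);print((q[:2]/q[2]).round(1))
cv2.imwrite(sys.argv[1],cv2.resize(s_["color"][170:270,280:380,::-1],(500,500),interpolation=cv2.INTER_CUBIC))
E
python3 chk.py pics/c5.png
```

```text
[0.5673 0.1475 0.2151] [-0.5  0.6 -1.1] [-0.04  0.53  0.01] 0.579907098660407 24.75
xyz [-0.5, -0.1, 0.1] rot [-0.001, 0.0, 0.001]
xyz [27.7, -0.0, 10.3] rot [-0.001, 0.0, 0.001]
xyz [46.5, -0.0, 17.2] rot [-0.001, 0.0, 0.001]
xyz [55.9, -0.0, 20.6] rot [-0.001, 0.0, 0.001]
xyz [58.8, -0.0, 21.6] rot [-0.001, 0.0, 0.001]
[320.2 231.4]
[324.3 222.9]
```

View pics/c5.png

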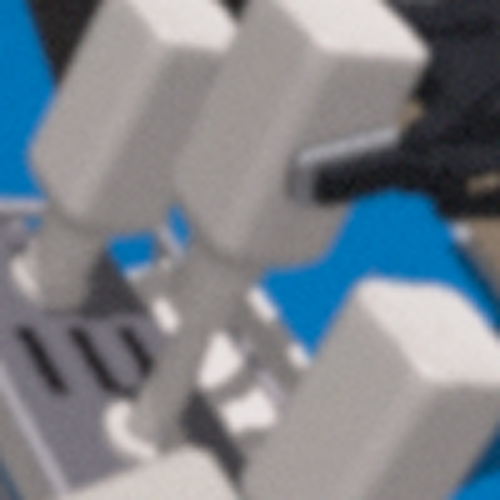

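The peg tip is inside the neck (mouth at about (207,300) in the crop) with no contact force, so I'll continue down.

Call:
{"fn": "play_rows", "kwargs": {"xyz": [[5,0,1.9],[10,0,3.7],[15,0,5.6],[20,0,7.5],[25,0,9.3],[30,0,11.2],[34,0,12.6],[38,0,14],[40,0,14.8],[40,0,14.8]], "rot": [[0,0,0],[0,0,0],[0,0,0],[0,0,0],[0,0,0],[0,0,0],[0,0,0],[0,0,0],[0,0,0],[0,0,0]], "grip": [0.4,0.4,0.4,0.4,0.4,0.4,0.4,0.4,0.4,0.4]}}

```text
time_s: 26.05
eef_pos: [0.5853, 0.149, 0.1764]
eef_rot: [0.736, -0.028, 0.675, 0.03]
wrist_force: [-1.7, -0.5, -3.3]
opening: 0.577
grasp_force: 62.3
```

```bash
python3 chk.py pics/c6.png
```

```text
[0.5853 0.149  0.1764] [-1.7 -0.5 -3.3] [-0.06  1.17  0.03] 0.5774313713370424 26.05
xyz [-40.6, -0.1, -14.5] rot [-0.001, -0.001, 0.001]
xyz [-12.4, -0.1, -4.3] rot [-0.001, -0.001, 0.001]
xyz [6.4, -0.1, 2.6] rot [-0.001, -0.001, 0.001]
xyz [15.8, -0.1, 6.0] rot [-0.001, -0.001, 0.001]
xyz [18.6, -0.1, 7.0] rot [-0.001, -0.001, 0.001]
[311.9 248.6]
[324.3 222.9]
```

Call:
{"fn": "play_rows", "kwargs": {"xyz": [[2,0,0.8],[4,0,1.5],[6,0,2.3],[8,0,3],[10,0,3.8],[12,0,4.6],[13,0,5],[14,0,5.4],[15,0,5.7],[15,0,5.7]], "rot": [[0,0,0],[0,0,0],[0,0,0],[0,0,0],[0,0,0],[0,0,0],[0,0,0],[0,0,0],[0,0,0],[0,0,0]], "grip": [0.4,0.4,0.4,0.4,0.4,0.4,0.4,0.4,0.4,0.4]}}

```text
time_s: 27.35
eef_pos: [0.5919, 0.1496, 0.1624]
eef_rot: [0.737, -0.028, 0.675, 0.03]
wrist_force: [-6.3, -1.3, -0.8]
opening: 0.578
grasp_force: 62.6
```

```bash
python3 chk.py pics/c7.png
```

```text
[0.5919 0.1496 0.1624] [-6.3 -1.3 -0.8] [-0.08  0.88  0.02] 0.578421690998364 27.35
xyz [-55.1, -0.2, -19.8] rot [-0.001, 0.0, 0.001]
xyz [-26.9, -0.2, -9.6] rot [-0.001, 0.0, 0.001]
xyz [-8.1, -0.2, -2.7] rot [-0.001, 0.0, 0.001]
xyz [1.2, -0.1, 0.7] rot [-0.001, 0.0, 0.001]
xyz [4.1, -0.1, 1.7] rot [-0.001, 0.0, 0.001]
[308.9 254.6]
[324.3 222.9]
```

Call:
{"fn": "play_rows", "kwargs": {"xyz": [[1,0,-0.3],[2,0,0],[3,0,0.3],[4,0,0.6],[4,0,0.6],[4,0,0.6],[4,0,0.6],[4,0,0.6],[4,0,0.6],[4,0,0.6]], "rot": [[0,0,0],[0,0,0],[0,0,0],[0,0,0],[0,0,0],[0,0,0],[0,0,0],[0,0,0],[0,0,0],[0,0,0]], "grip": [0.4,0.4,0.4,0.4,0.4,0.4,0.4,0.4,0.4,0.4]}}

```text
time_s: 28.65
eef_pos: [0.5924, 0.1496, 0.1608]
eef_rot: [0.739, -0.028, 0.673, 0.03]
wrist_force: [-16.7, -2.8, 10.4]
opening: 0.578
grasp_force: 63.8
```

```bash
python3 chk.py pics/c8.png
```

```text
[0.5924 0.1496 0.1608] [-16.7  -2.8  10.4] [ 0.05 -0.52 -0.16] 0.5784269649000787 28.65
xyz [-56.9, -0.2, -19.9] rot [-0.001, 0.006, 0.001]
xyz [-28.6, -0.1, -9.8] rot [-0.001, 0.006, 0.001]
xyz [-9.8, -0.1, -3.1] rot [-0.001, 0.006, 0.001]
xyz [-0.4, -0.1, 0.3] rot [-0.001, 0.006, 0.001]
xyz [2.4, -0.1, 1.3] rot [-0.001, 0.006, 0.001]
[308.7 255.2]
[324.3 222.9]
```

The mouth is on the collar: axial force is up. I'll relax slightly and open partway, keeping clear of the neighbours.

Call:
{"fn": "play_rows", "kwargs": {"xyz": [[-2,0,-1],[-2,0,-1],[-2,0,-1],[-2,0,-1],[-2,0,-1],[-2,0,-1],[-2,0,-1],[-2,0,-1],[-2,0,-1],[-2,0,-1]], "rot": [[0,0,0],[0,0,0],[0,0,0],[0,0,0],[0,0,0],[0,0,0],[0,0,0],[0,0,0],[0,0,0],[0,0,0]], "grip": [0.4,0.4,0.6,0.64,0.68,0.72,0.76,0.78,0.78,0.78]}}

```text
time_s: 29.95
eef_pos: [0.5922, 0.1495, 0.1606]
eef_rot: [0.737, -0.028, 0.675, 0.03]
wrist_force: [0.7, 0.4, 0.2]
opening: 0.782
grasp_force: 0.0
```

```bash
python3 chk.py pics/c9.png
```

```text
[0.5922 0.1495 0.1606] [0.7 0.4 0.2] [0.02 0.43 0.02] 0.7818233567982631 29.95
xyz [-57.0, -0.1, -19.9] rot [-0.001, 0.001, 0.001]
xyz [-28.8, -0.1, -9.7] rot [-0.001, 0.001, 0.001]
xyz [-10.0, -0.0, -2.9] rot [-0.001, 0.001, 0.001]
xyz [-0.6, -0.0, 0.5] rot [-0.001, 0.001, 0.001]
xyz [2.2, -0.0, 1.5] rot [-0.001, 0.001, 0.001]
[308.8 255.2]
[324.3 222.9]
```

View pics/c9.png

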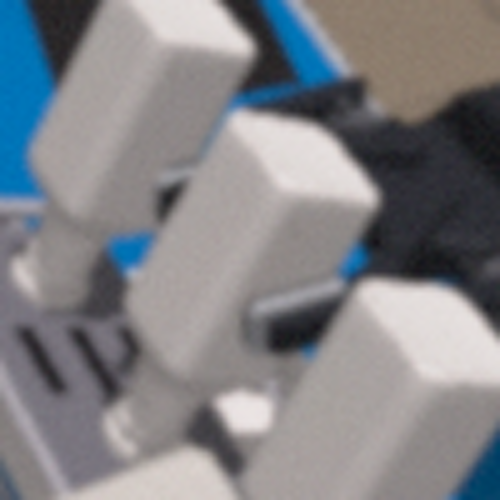

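The new bottle sits on its collar (neck foot at about (130,430) in the crop), with the fingers open on both sides and the neighbours undisturbed. I'll retreat straight back along the tool.

Call:
{"fn": "play_rows", "kwargs": {"xyz": [[0,0,-4],[0,0,-9],[0,0,-15],[0,0,-22],[0,0,-29],[0,0,-36],[0,0,-43],[0,0,-50],[0,0,-56],[0,0,-60]], "rot": [[0,0,0],[0,0,0],[0,0,0],[0,0,0],[0,0,0],[0,0,0],[0,0,0],[0,0,0],[0,0,0],[0,0,0]], "grip": [0.78,0.78,0.78,0.78,0.78,0.78,0.78,0.78,0.78,0.78]}}

```text
time_s: 31.25
eef_pos: [0.5322, 0.1446, 0.1552]
eef_rot: [0.737, -0.028, 0.675, 0.03]
wrist_force: [-0.1, -0.2, -0.2]
opening: 0.779
grasp_force: 0.0
```

```bash
python3 - <<'E'
from h import *
o=readout.get_obs(); print(o["eef_pos"].round(4),o["wrist_force"].round(1),o["q"].round(2))
c=vision.camera("top");W=cloud(c).reshape(-1,3);col=c["color"].reshape(-1,3)
# expected base centres vs measured light points on base faces
for n,d in(("L",.095),("M",0),("Rr",-.095)):
    b=seat+d*Y+.132*ax; dv=W-b; m=(abs(dv@ax)<.006)&(np.linalg.norm(dv,axis=1)<.045)&(col.min(1)>150)
    P=W[m]; print(n,b.round(3),len(P),((P.min(0)+P.max(0))/2).round(3),((P-b)@ax).mean().round(4))
for u in(185,195,270): print(u,[W.reshape(400,640,3)[v,u].round(3).tolist() for v in range(203,250) if .022<W.reshape(400,640,3)[v,u,2]<.036][-1])
cv2.imwrite("pics/end.png",cv2.resize(c["color"][120:260,130:330,::-1],(800,560),interpolation=cv2.INTER_CUBIC))
E
```

```text
[0.5322 0.1446 0.1552] [-0.1 -0.2 -0.2] [0.   0.72 2.41 3.06 1.65 1.57]
L [0.539 0.24  0.2  ] 783 [0.532 0.24  0.196] 0.0001
M [0.547 0.146 0.2  ] 783 [0.539 0.145 0.195] -0.0
Rr [0.555 0.051 0.2  ] 767 [0.548 0.051 0.196] -0.0
185 [0.496, 0.234, 0.028]Traceback (most recent call last):
  File "<stdin>", line 8, in <module>
IndexError: list index out of range
```

All three bottles sit at the same height and lean, and the tray is home. I'll back off a little more and then hand in.

Call:
{"fn": "play_rows", "kwargs": {"xyz": [[0,0,-4],[0,0,-8],[0,0,-12],[0,0,-16],[0,0,-20],[0,0,-20],[0,0,-20],[0,0,-20],[0,0,-20],[0,0,-20]], "rot": [[0,0,0],[0,0,0],[0,0,0],[0,0,0],[0,0,0],[0,0,0],[0,0,0],[0,0,0],[0,0,0],[0,0,0]], "grip": [0.78,0.78,0.78,0.78,0.78,0.78,0.78,0.78,0.78,0.78]}}

```text
time_s: 32.55
eef_pos: [0.5128, 0.143, 0.1536]
eef_rot: [0.737, -0.028, 0.675, 0.03]
wrist_force: [0.9, 0.7, -0.6]
opening: 0.783
grasp_force: 0.0
```

```bash
python3 -c "
from bench import ctrl,readout
o=readout.get_obs();print(o['eef_pos'],o['wrist_force'],o['time_s'])
print(ctrl.hand_in())"
```

```text
[0.51283424 0.14300049 0.15361076] [ 0.9210558   0.67350921 -0.63343306] 32.55
the job is handed in; nothing more can be done
None
```

I pushed the drip tray home against its stop, hung the rinsed bottle on the free middle peg with its mouth on the collar, left the other two bottles hanging, and handed in at 32.6 s; no verdict came back.

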